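# Refit the tape dispenser after its weekly clean

## Robot

A 7-joint arm with a two-finger parallel gripper is mounted at the origin on the work surface. World frame = base frame: x ahead of the robot, y to its left, z up, the work surface at z = 0. Lengths are in m, angles in rad, forces in N, time in s.
With the tool pointing down it reaches from about 0.4 to 0.85 m from the base axis. Payload 4.5 kg.
Tool frame: the origin (TCP) lies midway between the tips of the shut fingers; the grasp point (between the pads) lies 19 mm behind it; x points along the fingers, y is the direction in which the jaws open and shut, and the axes are right-handed (so a half turn about x gives the same grasp; the last joint's range is limited). The gripper opens to 88 mm and grips with 3 to 60 N. Pads are 18 mm wide; open, the fingers measure 123 mm over their backs; the gripper's body (75 mm by 187 mm) begins 45 mm behind the grasp point.
Start: joints at [-1.288, 0.689, -0.195, 1.565, 0.157, 0.902, -0.215], TCP at [0.154, 0.606, 0.239] pointing down, gripper open.
Joint ranges: [-3.01, 3.01], [-0.46, 2.08], [-1.47, 1.51], [0.13, 2.56], [-1, 4.14], [0.04, 2.09], [-2.66, 2.66]. Speed limits (rad/s): [2.57, 2.57, 3.14, 3.14, 3.14, 3.14, 3.14].

## Interface

Orientations are given as a unit quaternion [x, y, z, w].
In Python, from plant import r gives the robot as it stands.
- The arm moves only by the tool arm_command, never from a script. Its argument "plan" is a list of rows, each a list of 5 numbers: the finger opening in m, from 0 to 0.0881, then the shift along the tool's x, y, z in m, then the turn about the tool's x in rad. In form: [[grip, dx, dy, dz, roll], ...]. A call has 1 to 12 rows; each row shifts and turns the commanded pose from where the row before left it, along the tool's axes as they then stand; what a row does not reach is not made up. A row lasts 1/8 s, in which the tool goes at most 62.5 mm and 10.7 degrees, less where a joint would pass 70% of its speed; a pose out of reach is approached as far as the arm can. A call is refused whole if a number of a shift passes 0.0625 or a number of a turn 0.188, either way. A call with a gripper value outside its range is refused whole. The fingers move at their own pace and stop on an object; "force" is the grip in N (left out, the last holds). Time passes only in rows, so rows that do not move let the fingers close. It gives the time, the measured TCP pose, the force and the opening at its end, in the units of the state.
- r.get_state(): the state, without advancing time (a new reading comes with each control period).
- r.snapshot(name): name is "scene" or "top"; returns (picture, depth): 480x640x3 uint8, red, green, blue; 480x640 float32, m along the optical axis (not along the pixel's ray), 0 where there is no reading.
- r.calibration(name): a dict with "fx", "fy", "cx", "cy" (pixels), "eye" and "orientation" of the camera in the world. Camera axes: x right, y down, z forward; pixel columns grow to the right and rows downward; lengths in m; the calibration is good to about 2 mm. A picture is of the moment at which its call begins. calibration takes no time and is no camera call.
- r.finish_job(): hands the job in, once; it reports no verdict.
The state is a dict: "clock": time; "q": joint angles; "qd": joint speeds; "joint_torque": joint torques, N m; "tool_pos": TCP position; "eef_rot": TCP orientation; "contact_force": force on the tool from outside, world axes, zero at the start; "moment": the same for the moment, N m; "opening": opening from 0.0 (shut) to 1.0 (fully open).
Only numpy, scipy, OpenCV 4.12 (cv2) and the standard library are available. Lean on these libraries where they do the work, as an engineer would, in place of code of your own. Each camera call takes 0.05 s, during which the arm holds its last target.

## Task

Finish servicing the paper-tape dispenser: first scrub out the blue water tank with the brush, down to the bottom four times and drawn up past half the tank's depth between strokes, then stand the brush back in its holder. Next push every loose knob fully home on the shaft whose collar has its colour, turning it slowly until it drops on, and only then push the green power lever fully over to on. Do not push the tape core, box knife or labels about.

Things in the scene. Friction and masses are not known exactly. Their poses are not given: they have to be found in the camera images.
- deck: fixed grey control deck of a paper-tape dispenser, 130 (its x) x 440 (its y) mm, top 40 mm above the table; origin under the deck's centre at table height, its x axis points away from the robot, across the row of shafts. Behind it (its +x from 65 to 165 mm) a white housing 50 mm high. Three shafts stand on it in a row along its y, at its y = -90, 20, 130 mm
- power (a joint): green power lever at the right-hand (-y) end of the deck, rad: 0 is off (leaning to the deck's -x, towards the robot), grows as it is pushed towards the deck's +x up to 1.0 (on); stays where it is left; light to push
- power_tip (a point): centre of the green ball (26 mm across) at the tip of the power lever, a 70 mm lever that swings in the deck's x-z plane and is hinged about 60 mm below the tip's height
- tank_in (a point): centre of the inner floor of the empty blue round water tank, fixed upright on the bench: inner diameter 68, outer 76, rim 90 mm above this point; the floor is 5 mm above the table
- holder_in (a point): centre of the inner floor of the fixed black round brush holder: inner diameter 48, outer 60, rim 65 mm above this point; the floor is 5 mm above the table
- brush_mid (a point): half-way up the tank brush (95 mm above its foot), 190 mm long, stands upright in the holder at the start; own z axis runs up the handle. Lower 75 mm: white round brush head, rigid, 40 mm across, bevelled at the foot; above it a green round handle 16 mm across, 115 mm long, to be gripped from above
- knob_red_mid (a point): half-way up the red knob (34 mm above its underside), loose and upright, 68 mm tall; own z up. Lower 32 mm: square hub 46 x 46 mm; above it a grip bar, 54 mm long along its own x, 16 mm wide along its own y, 36 mm tall. In the underside an oblong bore 25 mm (own x) x 15 mm (own y), 28 mm deep. May be absent
- collar_red_top (a point): centre of the top of the fixed red collar (disc 60 mm across): the red knob's underside rests here when home. A fixed shaft, 22 x 12 mm in section, rises 24 mm (its tip tapers over the last 4); its long side lies in an unknown direction within 0.6 rad of the deck's x axis (not shown here): turn the knob on the shaft's top under light pressure until it drops on; a half turn makes no difference
- knob_blue_mid (a point): half-way up the blue knob (34 mm above its underside), loose and upright, 68 mm tall; own z up. Lower 32 mm: square hub 46 x 46 mm; above it a grip bar, 54 mm long along its own x, 16 mm wide along its own y, 36 mm tall. In the underside an oblong bore 25 mm (own x) x 15 mm (own y), 28 mm deep. May be absent
- collar_blue_top (a point): centre of the top of the fixed blue collar (disc 60 mm across): the blue knob's underside rests here when home. A fixed shaft, 22 x 12 mm in section, rises 24 mm (its tip tapers over the last 4); its long side lies in an unknown direction within 0.6 rad of the deck's x axis (not shown here): turn the knob on the shaft's top under light pressure until it drops on; a half turn makes no difference
- knob_yellow_mid (a point): half-way up the yellow knob (34 mm above its underside), loose and upright, 68 mm tall; own z up. Lower 32 mm: square hub 46 x 46 mm; above it a grip bar, 54 mm long along its own x, 16 mm wide along its own y, 36 mm tall. In the underside an oblong bore 25 mm (own x) x 15 mm (own y), 28 mm deep. May be absent
- collar_yellow_top (a point): centre of the top of the fixed yellow collar (disc 60 mm across): the yellow knob's underside rests here when home. A fixed shaft, 22 x 12 mm in section, rises 24 mm (its tip tapers over the last 4); its long side lies in an unknown direction within 0.6 rad of the deck's x axis (not shown here): turn the knob on the shaft's top under light pressure until it drops on; a half turn makes no difference
- tape_roll: bystander, leave alone: cardboard tape core, 92 mm across, 48 mm high; origin under its centre
- box_knife: bystander, leave alone: orange closed box knife, 140 mm long; origin under its centre
- label_stack: bystander, leave alone: white stack of labels 100 x 70 x 40 mm; origin under its centre
- knob_red: the red knob itself; origin at the centre of its underside
- knob_blue: the blue knob itself; origin at the centre of its underside
- knob_yellow: the yellow knob itself; origin at the centre of its underside
- brush: the brush itself; origin (its foot) at the centre of its underside
Mind the look-alikes: they are no part of the job. Leave any yellow look-alike of the brush alone. What is shaped like the knob_blue but orange is not meant.

How it is judged:
On the way, in this order (a step that is already met when the one before it is completed fails the run):
1. brush down to the bottom of the tank (horizontal distance between brush and tank_in below 0.03 m and z of brush in the frame of tank_in below 0.015 m), for 0.05 s.
2. brush drawn up past half the tank's depth (horizontal distance between brush and tank_in below 0.03 m and z of brush in the frame of tank_in above 0.045 m), for 0.05 s.
3. brush to the bottom a second time (all of step 1), for 0.05 s.
4. brush drawn up again (all of step 2), for 0.05 s.
5. brush to the bottom a third time (all of step 3), for 0.05 s.
6. brush drawn up a third time (all of step 4), for 0.05 s.
7. brush to the bottom a fourth time (all of step 5), for 0.05 s.
8. brush standing in its holder again, let go (horizontal distance between brush and holder_in below 0.012 m and z of brush in the frame of holder_in below 0.012 m and angle between brush_mid's own z axis and vertical below 0.25 rad and contact force between the fingers and brush below 0.2 N), for 0.2 s.
9. every knob present fully home on the shaft of its colour (horizontal distance between knob_red_mid and collar_red_top below 0.006 m and z of knob_red_mid in the frame of collar_red_top below 0.039 m and angle between each of knob_red_mid, knob_blue_mid, knob_yellow_mid's own z axis and vertical below 0.1 rad and horizontal distance between knob_blue_mid and collar_blue_top below 0.006 m and z of knob_blue_mid in the frame of collar_blue_top below 0.039 m and horizontal distance between knob_yellow_mid and collar_yellow_top below 0.006 m and z of knob_yellow_mid in the frame of collar_yellow_top below 0.039 m), for 0.2 s.
10. power lever on (value of joint power above 0.8 rad), for 0.1 s.
At the end, for the whole second after the job is handed in: Every knob present sits fully home on the shaft of its colour (within 6 mm of the axis, underside less than 5 mm above the collar, upright), the brush stands in its holder on the floor of it, the power lever is past 0.8 rad, all at rest (all of step 9 and horizontal distance between brush and holder_in below 0.012 m and z of brush in the frame of holder_in below 0.012 m and angle between brush_mid's own z axis and vertical below 0.25 rad and value of joint power above 0.8 rad and linear speed of each of knob_red, knob_blue, knob_yellow, brush below 0.02 m/s); the robot touches nothing.
It fails at once if a bystander (tape core, box knife or labels) was moved more than 30 mm (distance of any of tape_roll, box_knife, label_stack from where it was at the start of the episode above 0.03 m).
Of knob_red, knob_blue, knob_yellow only 2 to 3 are there at a start; the rules pass over those that are not, and their reading is None.
At some moment in a run one of knob_red, knob_blue, knob_yellow may be knocked a few centimetres aside while the robot is not near it.
It also fails if it takes over 210 s, if anything falls off the work surface, if the arm or the gripper's body presses on something with over 40 N, if the wrist force passes 120 N, or if a joint passes its speed limit or range.

## Working session

There is one attempt and no reset: what is moved stays moved. The work goes in short steps, Python scripts to look and compute and a tool call to move; the robot and the scene stay as the last step left them, time stands still between calls to the robot, and variables do not carry over. Pictures are saved under pics/ and viewed, and the job is handed in when it is done.

Besides the shell and the picture viewer there is one more tool, called after "Request:" as name(argument=value, ...) on one line, values as JSON. arm_command: Moves the arm, as the interface text tells. Its arguments: {"type":"object","properties":{"plan":{"type":"array","items":{"type":"array","items":{"type":"number"}}},"force":{"type":"number"}},"required":["plan"]}

```bash
ls; mkdir -p pics
cat > h.py <<'E'
import numpy as np,cv2
from plant import r
from scipy.spatial.transform import Rotation as R
def snap(n,f):
    p,d=r.snapshot(n); cv2.imwrite('pics/'+f+'.png',p[:,:,::-1]); np.savez('pics/'+f+'.npz',p=p,d=d); return p,d
def cloud(n,d):
    c=r.calibration(n); v,u=np.mgrid[0:480,0:640]
    P=np.stack([(u-c['cx'])/c['fx']*d,(v-c['cy'])/c['fy']*d,d],-1)
    return P@R.from_quat(c['orientation']).as_matrix().T+np.array(c['eye'])
E
python3 - <<'E'
from h import *
print(r.get_state())
for n in('scene','top'):
    print(r.calibration(n)); snap(n,n+'0')
E
```

```text
pics
{'clock': 0.0, 'q': array([-1.28822158,  0.6899821 , -0.19449647,  1.5663438 ,  0.15730529,
        0.90248179, -0.21510855]), 'qd': array([-1.47995714e-05, -9.65466242e-04,  4.88622813e-04,  1.29989595e-03,
       -2.84381449e-04,  7.99919494e-04, -1.69351873e-03]), 'joint_torque': array([-1.94247427e-04, -5.27558327e+01, -1.26669746e+00, -1.53433102e+01,
       -5.25514595e-02,  6.55107899e-03,  1.75254859e-04]), 'tool_pos': array([0.15378862, 0.60513544, 0.23791082]), 'eef_rot': array([ 0.08706119,  0.70167485, -0.08834976,  0.70161747]), 'contact_force': array([-0.10453109,  0.16710733,  0.81199165]), 'moment': array([-0.04521481, -0.00144366, -0.00035237]), 'opening': 1.000000145103335}
{'fx': 523.6854662735458, 'fy': 523.6854662735458, 'cx': 313.4730979396103, 'cy': 236.3356031285182, 'eye': array([1.37602638, 0.23649134, 0.78111998]), 'orientation': array([ 0.54218522,  0.7138927 , -0.34970329, -0.27221316])}
{'fx': 523.9285352864966, 'fy': 523.9285352864966, 'cx': 308.3202604698542, 'cy': 241.38344601670943, 'eye': array([ 0.28765085, -0.0066545 ,  1.52751161]), 'orientation': array([-0.69839998,  0.71072262, -0.05353256,  0.06515426])}
```

View pics/scene0.png

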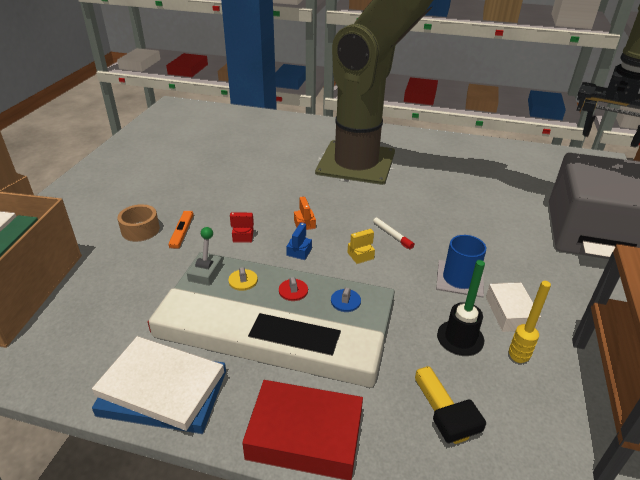

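View pics/top0.png

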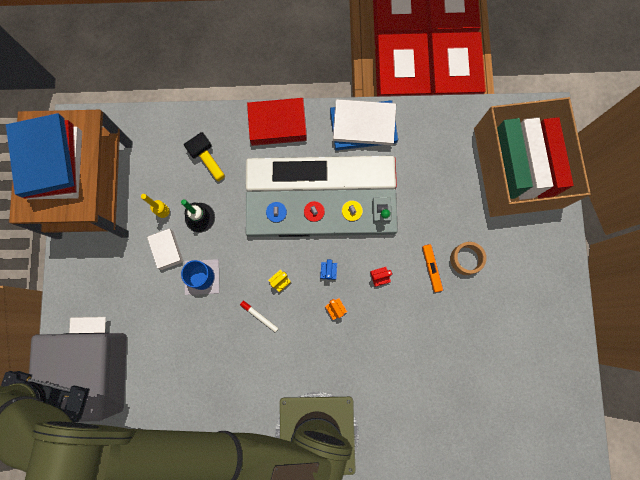

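Top view: green brush at (195,212) in the black holder, tank (198,275). The yellow brush (155,205) is a look-alike. Knobs are red (381,276), blue (328,270) and yellow (280,281); the orange one (336,310) is a decoy. Collars are blue (276,211), red (314,211) and yellow (352,211). The lever ball is at (384,212).

```bash
cat > m.py <<'E'
from h import *
import sys
def masks(p):
    h=cv2.cvtColor(p,cv2.COLOR_RGB2HSV).astype(int);H,S,V=h[...,0],h[...,1],h[...,2]
    g=(S>150)&(V>60)
    return dict(red=g&((H<5)|(H>174)),yellow=g&(H>=22)&(H<34),blue=g&(H>=100)&(H<125),orange=g&(H>=7)&(H<18),green=(S>130)&(V>40)&(H>=50)&(H<80))
def comps(n,p,d):
    C=cloud(n,d)
    for k,m in masks(p).items():
        N,L,st,ce=cv2.connectedComponentsWithStats(m.astype(np.uint8),connectivity=8)
        for i in range(1,N):
            if st[i,4]<25: continue
            q=C[(L==i)&(d>0)]
            if len(q)==0: continue
            if not(0.25<np.median(q[:,0])<0.95 and abs(np.median(q[:,1]))<0.75): continue
            mn,mx=np.percentile(q,2,axis=0),np.percentile(q,98,axis=0)
            print(n,k,st[i,4],'px',ce[i].round(0),'med',np.median(q,0).round(3),'mn',mn.round(3),'mx',mx.round(3))
if __name__=='__main__':
    for n in('top','scene'):
        z=np.load(f'pics/{n}0.npz'); comps(n,z['p'],z['d'])
    z=np.load('pics/top0.npz')['p'];
    a=cv2.resize(z[190:325,120:400],None,fx=2.8,fy=2.8,interpolation=cv2.INTER_CUBIC);cv2.imwrite('pics/ctop.png',a[:,:,::-1])
    z=np.load('pics/scene0.npz')['p'];
    a=cv2.resize(z[190:320,180:390],None,fx=3.8,fy=3.8,interpolation=cv2.INTER_CUBIC);cv2.imwrite('pics/cscene.png',a[:,:,::-1])
E
python3 m.py
```

```text
top red 2404 px [276. 121.] med [0.904 0.106 0.049] mn [0.85  0.025 0.013] mx [0.97  0.186 0.057]
top red 1510 px [556. 157.] med [ 0.747 -0.672  0.135] mn [ 0.661 -0.703  0.044] mx [ 0.855 -0.647  0.141]
top red 447 px [ 65. 163.] med [0.709 0.604 0.289] mn [0.626 0.589 0.275] mx [0.811 0.695 0.305]
top red 282 px [314. 211.] med [ 0.627 -0.002  0.045] mn [ 0.601 -0.028  0.039] mx [0.655 0.025 0.052]
top red 288 px [381. 276.] med [ 0.434 -0.187  0.034] mn [ 0.414 -0.213  0.017] mx [ 0.46  -0.163  0.071]
top red 55 px [245. 305.] med [0.362 0.201 0.015] mn [0.351 0.189 0.007] mx [0.374 0.214 0.023]
top yellow 327 px [212. 165.] med [0.778 0.301 0.029] mn [0.739 0.269 0.007] mx [0.82  0.334 0.036]
top yellow 309 px [157. 206.] med [0.639 0.442 0.074] mn [0.625 0.428 0.015] mx [0.661 0.463 0.19 ]
top yellow 287 px [352. 211.] med [ 0.626 -0.111  0.045] mn [ 0.6   -0.138  0.038] mx [ 0.655 -0.083  0.053]
top yellow 283 px [279. 281.] med [0.428 0.1   0.034] mn [0.403 0.076 0.009] mx [0.456 0.128 0.072]
top blue 52 px [332. 115.] med [ 0.932 -0.062  0.026] mn [ 0.9   -0.068  0.011] mx [
[... 2771 characters left out ...]
067  0.024] mn [ 0.851 -0.078  0.006] mx [ 0.957 -0.06   0.029]
scene orange 427 px [305. 215.] med [ 0.361 -0.055  0.033] mn [ 0.329 -0.089  0.004] mx [ 0.376 -0.032  0.07 ]
scene orange 411 px [181. 230.] med [ 0.477 -0.339  0.016] mn [ 0.397 -0.364  0.006] mx [ 0.529 -0.32   0.02 ]
scene orange 5504 px [621. 337.] med [0.689 0.564 0.12 ] mn [0.578 0.549 0.108] mx [0.834 0.605 0.241]
scene orange 92 px [631. 446.] med [0.87  0.563 0.111] mn [0.868 0.553 0.105] mx [0.871 0.573 0.118]
scene green 103 px [206. 232.] med [ 0.605 -0.195  0.134] mn [ 0.594 -0.206  0.123] mx [ 0.611 -0.187  0.14 ]
scene green 423 px [474. 284.] med [0.633 0.336 0.148] mn [0.625 0.33  0.087] mx [0.636 0.344 0.196]
```

View pics/ctop.png

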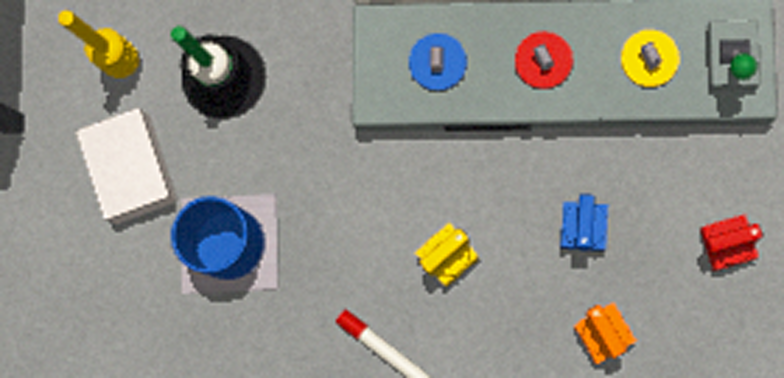

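View pics/cscene.png

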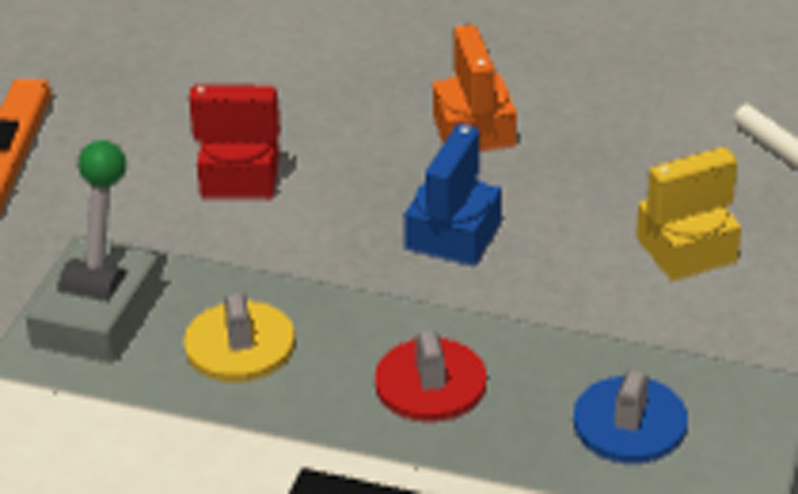

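```bash
cat > m2.py <<'E'
from m import *
def knobs(tag):
  for n in('top','scene'):
    z=np.load(f'pics/{n}{tag}.npz');p,d=z['p'],z['d'];C=cloud(n,d)
    M=masks(p)
    for k in('red','yellow','blue','orange'):
        N,L,st,ce=cv2.connectedComponentsWithStats(M[k].astype(np.uint8),connectivity=8)
        for i in range(1,N):
            q=C[(L==i)&(d>0)]
            if st[i,4]<150: continue
            md=np.median(q,0)
            if not(0.3<md[0]<0.68 and abs(md[1])<0.25): continue
            zt=np.percentile(q[:,2],97)
            if zt<0.06: continue
            t=q[q[:,2]>zt-0.012]
            (c,s,a)=cv2.minAreaRect((t[:,:2]*1000).astype(np.float32))
            u,w,vt=np.linalg.svd(t[:,:2]-t[:,:2].mean(0),full_matrices=False)
            print(n,k,'topz',zt.round(3),'bar rect',np.round(c,0),np.round(s,0),round(a),'mean',t[:,:2].mean(0).round(3),'yaw',round(float(np.arctan2(vt[0,1],vt[0,0])),2),'hub mean',q[q[:,2]<zt-.03,:2].mean(0).round(3), len(t))
def circ(n,tag,mask,zl,zh,box):
    z=np.load(f'pics/{n}{tag}.npz');C=cloud(n,z['d'])
    m=masks(z['p'])[mask] if mask else np.ones((480,640),bool)
    q=C[m&(C[...,2]>zl)&(C[...,2]<zh)&(C[...,0]>box[0])&(C[...,0]<box[1])&(C[...,1]>box[2])&(C[...,1]<box[3])&(z['d']>0)]
    c=cv2.minEnclosingCircle((q[:,:2]*1000).astype(np.float32))
    A=np.c_[2*q[:,:2],np.ones(len(q))];s=np.linalg.lstsq(A,(q[:,:2]**2).sum(1),rcond=None)[0]
    print(n,mask,len(q),'enc',np.round(c[0],1),round(c[1],1),'fit',s[:2].round(4),np.sqrt(max(0,s[2]+s[0]**2+s[1]**2)).round(4),'mean',q.mean(0).round(4))
if __name__=='__main__':
    knobs(0)
    for n in('top','scene'):
        circ(n,0,'blue',0.088,0.105,(.38,.52,.27,.4))
        circ(n,0,None,0.062,0.08,(.57,.69,.28,.4))
        circ(n,0,'green',0.15,0.2,(.57,.69,.28,.4))
        circ(n,0,'green',0.08,0.15,(.57,.69,.28,.4))
        for k,y in(('blue',.108),('red',-.002),('yellow',-.111)):circ(n,0,k,0.03,0.06,(.58,.68,y-.04,y+.04))
        circ(n,0,'green',0.1,0.15,(.57,.69,-.25,-.15))
E
python3 m2.py
```

```text
top red topz 0.07 bar rect [ 438. -189.] [16. 53.] 16 mean [ 0.437 -0.188] yaw 1.84 hub mean [ 0.435 -0.187] 105
top yellow topz 0.072 bar rect [430. 102.] [17. 52.] 41 mean [0.429 0.102] yaw 2.28 hub mean [0.428 0.1  ] 107
top blue topz 0.072 bar rect [456. -40.] [14. 51.] 89 mean [ 0.457 -0.04 ] yaw 3.07 hub mean [ 0.457 -0.039] 99
top orange topz 0.071 bar rect [348. -59.] [52. 16.] 30 mean [ 0.347 -0.059] yaw -2.62 hub mean [ 0.347 -0.056] 108
scene red topz 0.07 bar rect [ 440. -191.] [17. 52.] 15 mean [ 0.442 -0.189] yaw 1.85 hub mean [ 0.454 -0.186] 148
scene yellow topz 0.069 bar rect [433. 100.] [19. 55.] 41 mean [0.435 0.1  ] yaw -0.87 hub mean [0.445 0.103] 162
scene blue topz 0.07 bar rect [460. -42.] [16. 56.] 84 mean [ 0.465 -0.041] yaw -0.15 hub mean [ 0.47  -0.037] 130
scene orange topz 0.07 bar rect [350. -60.] [55. 16.] 29 mean [ 0.354 -0.059] yaw 0.53 hub mean [ 0.357 -0.057] 100
top blue 135 enc [447.4 330. ] 38.0 fit [0.4473 0.3299] 0.0357 mean [0.4461 0.3296 0.094 ]
top None 204 enc [625.2 339.3] 29.9 fit [0.6256 0.3395] 0.0229 mean [0.6222 0.3362 0.0716]
top gr
[... 622 characters left out ...]
 mean [0.4513 0.3285 0.0929]
scene None 524 enc [627.3 337.8] 32.1 fit [0.6282 0.3373] 0.0232 mean [0.6369 0.3363 0.0711]
scene green 200 enc [628.2 337. ] 8.5 fit [0.6286 0.3371] 0.0058 mean [0.6316 0.3366 0.177 ]
scene green 220 enc [629.7 336.8] 7.6 fit [0.6291 0.3371] 0.0056 mean [0.6325 0.3364 0.1188]
scene blue 417 enc [629.8 105.7] 30.7 fit [0.6298 0.1054] 0.0227 mean [0.6332 0.1062 0.0465]
scene red 411 enc [628.6  -3.3] 32.1 fit [ 0.6299 -0.0038] 0.0227 mean [ 0.633  -0.0029  0.0467]
scene yellow 402 enc [ 626.9 -116.8] 33.5 fit [ 0.6289 -0.114 ] 0.0229 mean [ 0.6319 -0.1129  0.0466]
scene green 103 enc [ 602.3 -196.9] 11.9 fit [ 0.6026 -0.1969] 0.0076 mean [ 0.6046 -0.1958  0.1332]
```

```bash
cat > g.py <<'E'
from h import *
import sys
# usage g.py x y z yaw : yaw = direction of jaw axis (tool y) in world xy (mod pi)
s=r.get_state();M=R.from_quat(s['eef_rot']).as_matrix();p=s['tool_pos']
yaw=np.arctan2(M[1,1],M[0,1])
print('clk',round(s['clock'],2),'pos',p.round(4),'jawyaw',yaw.round(3),'x axis',M[:,0].round(4),'y',M[:,1].round(3),'z',M[:,2].round(3),'F',s['contact_force'].round(1),'op',round(s['opening']*.0881,4),'q7',s['q'][6].round(2),'M',s['moment'].round(2))
if len(sys.argv)>1:
    t=np.array([float(a) for a in sys.argv[1:4]])
    d=M.T@(t-p); n=int(np.ceil(np.abs(d).max()/0.055)) or 1
    print('tool delta',d.round(4),'rows',n,'each',(d/n).round(4))
    if len(sys.argv)>4:
        e=(float(sys.argv[4])-yaw+np.pi/2)%np.pi-np.pi/2
        print('roll needed',round(-e,3) if M[2,0]<0 else round(e,3))
E
python3 g.py 0.627 0.338 0.25
python3 - <<'E'
from m import *
for n in('top','scene'):
    z=np.load(f'pics/{n}0.npz');C=cloud(n,z['d'])
    for k,y in(('blue',.107),('red',-.0025),('yellow',-.1128)):
        m=(C[...,2]>.062)&(np.hypot(C[...,0]-.629,C[...,1]-y)<.025)&(z['d']>0)
        q=C[m];u,w,vt=np.linalg.svd(q[:,:2]-q[:,:2].mean(0),full_matrices=False)
        c=cv2.minAreaRect((q[:,:2]*1000).astype(np.float32))
        print(n,k,len(q),q.mean(0).round(4),q[:,2].max().round(3),'yaw',np.arctan2(vt[0,1],vt[0,0]).round(2),c)
E
```

```text
clk 0.1 pos [0.1538 0.6052 0.238 ] jawyaw 1.322 x axis [-3.0e-04 -1.6e-03 -1.0e+00] y [ 0.246  0.969 -0.002] z [ 0.969 -0.246  0.   ] F [-0.3 -0.2 -0. ] op 0.0881 q7 -0.22 M [ 0.01  0.02 -0.  ]
tool delta [-0.0117 -0.1425  0.5244] rows 10 each [-0.0012 -0.0143  0.0524]
top blue 29 [0.6279 0.1078 0.0673] 0.077 yaw -3.12 ((627.4269409179688, 108.03839111328125), (9.31271743774414, 19.879825592041016), 88.1180191040039)
top red 31 [ 0.6275 -0.0018  0.0686] 0.075 yaw -2.73 ((627.6771240234375, -1.9655036926269531), (21.139339447021484, 12.098447799682617), 28.925304412841797)
top yellow 35 [ 0.627  -0.1115  0.0673] 0.077 yaw -2.68 ((627.3595581054688, -110.97987365722656), (21.676969528198242, 13.019820213317871), 29.380102157592773)
scene blue 61 [0.6318 0.1061 0.0682] 0.072 yaw -0.15 ((629.4228515625, 105.46831512451172), (24.28348731994629, 12.678640365600586), 0.5664569139480591)
scene red 59 [ 0.6316 -0.0035  0.0678] 0.074 yaw 0.63 ((629.3992309570312, -3.775700569152832), (23.398365020751953, 12.046688079833984), 27.752023696899414)
scene yellow 53 [ 0.6317 -0.1125  0.0686] 0.074 yaw 0.6 ((630.1947021484375, -113.34728240966797), (22.50012969970703, 11.532621383666992), 28.37216567993164)
```

Request:
arm_command(plan=[[0.0881, -0.03, 0, 0, 0], [0.0881, -0.03, 0, 0, 0], [0.0881, 0, -0.0143, 0.0524, 0], [0.0881, 0, -0.0143, 0.0524, 0], [0.0881, 0, -0.0143, 0.0524, 0], [0.0881, 0, -0.0143, 0.0524, 0], [0.0881, 0, -0.0143, 0.0524, 0], [0.0881, 0, -0.0143, 0.0524, 0], [0.0881, 0, -0.0143, 0.0524, 0], [0.0881, 0, -0.0143, 0.0524, 0], [0.0881, 0, -0.0143, 0.0524, 0], [0.0881, 0, -0.0143, 0.0524, 0]], force=30)

```text
clock: 1.6
tool_pos: [0.6277, 0.337, 0.2982]
eef_rot: [0.088, 0.702, -0.088, 0.701]
contact_force: [-0.2, 1.5, 0.3]
opening: 1.003
```

```bash
python3 g.py 0.627 0.338 0.151
```

```text
clk 1.6 pos [0.6277 0.337  0.2982] jawyaw 1.322 x axis [-9.e-04 -3.e-04 -1.e+00] y [ 0.246  0.969 -0.001] z [ 0.969 -0.246 -0.001] F [-0.2  1.5  0.3] op 0.0883 q7 0.65 M [ 0.01 -0.06 -0.03]
tool delta [ 0.1472  0.0009 -0.0008] rows 3 each [ 0.0491  0.0003 -0.0003]
```

Request:
arm_command(plan=[[0.0881, 0.04, 0, 0, 0], [0.0881, 0.04, 0, 0, 0], [0.0881, 0.035, 0, 0, 0], [0.0881, 0.032, 0, 0, 0], [0.0, 0, 0, 0, 0], [0.0, 0, 0, 0, 0], [0.0, 0, 0, 0, 0], [0.0, 0, 0, 0, 0], [0.0, 0, 0, 0, 0], [0.0, 0, 0, 0, 0], [0.0, 0, 0, 0, 0], [0.0, 0, 0, 0, 0]], force=30)

```text
clock: 3.1
tool_pos: [0.6266, 0.3381, 0.1518]
eef_rot: [0.088, 0.702, -0.088, 0.702]
contact_force: [0.4, 0.4, 0.4]
opening: 0.172
```

```bash
python3 g.py
python3 - <<'E'
from h import *
p,d=snap('scene','s1'); cv2.imwrite('pics/s1c.png',cv2.resize(p[180:380,370:600],None,fx=3,fy=3)[:,:,::-1])
E
```

```text
clk 3.1 pos [0.6266 0.3381 0.1518] jawyaw 1.322 x axis [ 0.e+00 -1.e-04 -1.e+00] y [ 0.246  0.969 -0.   ] z [ 0.969 -0.246  0.   ] F [0.4 0.4 0.4] op 0.0151 q7 0.61 M [-0.05  0.03  0.02]
```

View pics/s1c.png

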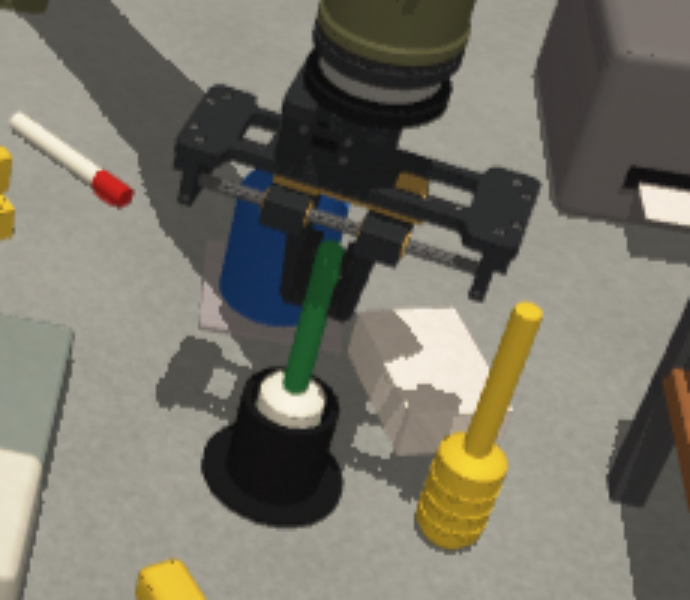

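The jaws hold the green handle (opening 15 mm, brush upright in holder). Lifting it and carrying it to the tank.

Request:
arm_command(plan=[[0.0, -0.01, 0, 0, 0], [0.0, -0.03, 0, 0, 0], [0.0, -0.04, 0, 0, 0], [0.0, -0.04, 0, 0, 0], [0.0, 0, 0, 0, 0]], force=35)

```text
clock: 3.78
tool_pos: [0.6285, 0.3396, 0.2764]
eef_rot: [0.09, 0.699, -0.086, 0.704]
contact_force: [-0.1, -0.5, -1.2]
opening: 0.177
```

```bash
python3 g.py 0.4487 0.329 0.272
```

```text
clk 3.77 pos [0.6285 0.3396 0.2764] jawyaw 1.322 x axis [ 0.0073  0.0049 -1.    ] y [0.247 0.969 0.007] z [ 0.969 -0.247  0.006] F [-0.1 -0.5 -1.2] op 0.0156 q7 0.64 M [-0.01 -0.01 -0.  ]
tool delta [ 0.0031 -0.0546 -0.1716] rows 4 each [ 0.0008 -0.0136 -0.0429]
```

Request:
arm_command(plan=[[0.0, 0, -0.0105, -0.034, 0], [0.0, 0, -0.0105, -0.034, 0], [0.0, 0, -0.0105, -0.034, 0], [0.0, 0, -0.0105, -0.034, 0], [0.0, 0, -0.0105, -0.034, 0], [0, 0, 0, 0, 0], [0, 0, 0, 0, 0]])

```text
clock: 4.65
tool_pos: [0.4494, 0.3289, 0.2714]
eef_rot: [0.088, 0.701, -0.088, 0.702]
contact_force: [1.2, 0.6, -0.2]
opening: 0.171
```

```bash
python3 g.py 0.4487 0.329 0.153
python3 - <<'E'
from h import *
p,d=snap('scene','s2'); cv2.imwrite('pics/s2c.png',cv2.resize(p[130:330,370:600],None,fx=3,fy=3)[:,:,::-1])
E
```

```text
clk 4.65 pos [0.4494 0.3289 0.2714] jawyaw 1.322 x axis [ 4.e-04 -3.e-04 -1.e+00] y [ 0.247  0.969 -0.   ] z [ 0.969 -0.247  0.   ] F [ 1.2  0.6 -0.2] op 0.015 q7 0.45 M [ 0.02 -0.01 -0.04]
tool delta [ 0.1184 -0.     -0.0008] rows 3 each [ 0.0395 -0.     -0.0003]
```

View pics/s2c.png

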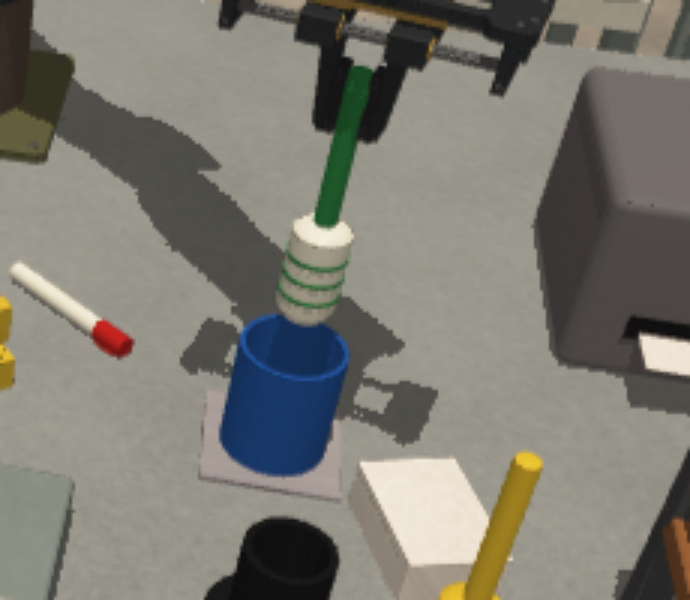

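The brush hangs straight over the tank. First descent, stopping about 5 mm above the floor.

Request:
arm_command(plan=[[0, 0.03, 0, 0, 0], [0, 0.03, 0, 0, 0], [0, 0.03, 0, 0, 0], [0, 0.023, 0, 0, 0], [0, 0, 0, 0, 0], [0, 0, 0, 0, 0]])

```text
clock: 5.45
tool_pos: [0.4499, 0.3294, 0.1593]
eef_rot: [0.088, 0.701, -0.088, 0.702]
contact_force: [0.2, -0.9, -0.8]
opening: 0.171
```

```bash
python3 g.py 0.4487 0.329 0.156
python3 - <<'E'
from h import *
p,d=snap('scene','s3'); cv2.imwrite('pics/s3c.png',cv2.resize(p[180:330,400:550],None,fx=4,fy=4)[:,:,::-1])
E
```

```text
clk 5.45 pos [0.4499 0.3294 0.1593] jawyaw 1.321 x axis [ 1.2e-03  9.0e-04 -1.0e+00] y [0.247 0.969 0.001] z [ 0.969 -0.247  0.001] F [ 0.2 -0.9 -0.8] op 0.015 q7 0.4 M [-0.03 -0.08 -0.01]
tool delta [ 0.0033 -0.0007 -0.001 ] rows 1 each [ 0.0033 -0.0007 -0.001 ]
```

View pics/s3c.png

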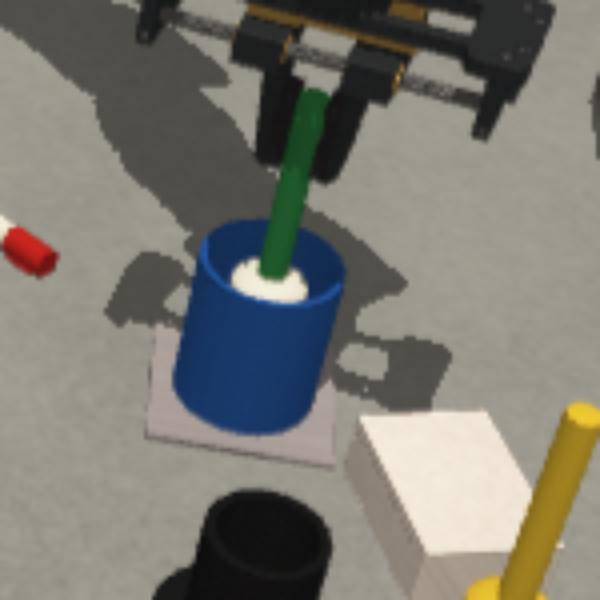

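Request:
arm_command(plan=[[0, 0.004, 0, 0, 0], [0, 0, 0, 0, 0], [0, 0, 0, 0, 0], [0, -0.033, 0, 0, 0], [0, -0.032, 0, 0, 0], [0, 0, 0, 0, 0], [0, 0, 0, 0, 0], [0, 0.033, 0, 0, 0], [0, 0.032, 0, 0, 0], [0, 0, 0, 0, 0], [0, 0, 0, 0, 0], [0, 0, 0, 0, 0]])

```text
clock: 7.0
tool_pos: [0.4493, 0.3295, 0.1556]
eef_rot: [0.088, 0.701, -0.087, 0.702]
contact_force: [-0.3, 0.3, -1.0]
opening: 0.17
```

```bash
python3 g.py 0.4487 0.329 0.156
```

```text
clk 7.0 pos [0.4493 0.3295 0.1556] jawyaw 1.322 x axis [ 0.0012  0.001  -1.    ] y [0.246 0.969 0.001] z [ 0.969 -0.246  0.001] F [-0.3  0.3 -1. ] op 0.015 q7 0.4 M [ 0.01 -0.02 -0.04]
tool delta [-0.0004 -0.0006 -0.0005] rows 1 each [-0.0004 -0.0006 -0.0005]
```

Request:
arm_command(plan=[[0, -0.033, 0, 0, 0], [0, -0.032, 0, 0, 0], [0, 0, 0, 0, 0], [0, 0, 0, 0, 0], [0, 0.033, 0, 0, 0], [0, 0.032, 0, 0, 0], [0, 0, 0, 0, 0], [0, 0, 0, 0, 0], [0, 0, 0, 0, 0]])

```text
clock: 8.12
tool_pos: [0.4494, 0.3297, 0.1558]
eef_rot: [0.088, 0.701, -0.087, 0.702]
contact_force: [-0.1, -0.6, -1.1]
opening: 0.17
```

Request:
arm_command(plan=[[0, -0.033, 0, 0, 0], [0, -0.032, 0, 0, 0], [0, 0, 0, 0, 0], [0, 0, 0, 0, 0], [0, 0.033, 0, 0, 0], [0, 0.032, 0, 0, 0], [0, 0, 0, 0, 0], [0, 0, 0, 0, 0], [0, 0, 0, 0, 0]])

```text
clock: 9.25
tool_pos: [0.4494, 0.3297, 0.1558]
eef_rot: [0.088, 0.701, -0.087, 0.702]
contact_force: [0.2, 0.6, -1.3]
opening: 0.172
```

Request:
arm_command(plan=[[0, -0.03, 0, 0, 0], [0, -0.03, 0, 0, 0], [0, -0.03, 0, 0, 0], [0, -0.027, 0, 0, 0], [0, 0, 0, 0, 0], [0, 0, 0, 0, 0]])

```text
clock: 10.0
tool_pos: [0.4485, 0.3287, 0.2714]
eef_rot: [0.088, 0.702, -0.088, 0.702]
contact_force: [0.2, 0.4, -0.9]
opening: 0.173
```

```bash
python3 g.py 0.6266 0.3381 0.272
python3 - <<'E'
from h import *
p,d=snap('scene','s4'); cv2.imwrite('pics/s4c.png',cv2.resize(p[130:330,370:600],None,fx=3,fy=3)[:,:,::-1])
E
```

```text
clk 10.0 pos [0.4485 0.3287 0.2714] jawyaw 1.322 x axis [-4.e-04 -5.e-04 -1.e+00] y [ 0.246  0.969 -0.001] z [ 0.969 -0.246 -0.   ] F [ 0.2  0.4 -0.9] op 0.0152 q7 0.45 M [ 0.02 -0.01 -0.05]
tool delta [-0.0007  0.0529  0.1703] rows 4 each [-0.0002  0.0132  0.0426]
```

View pics/s4c.png

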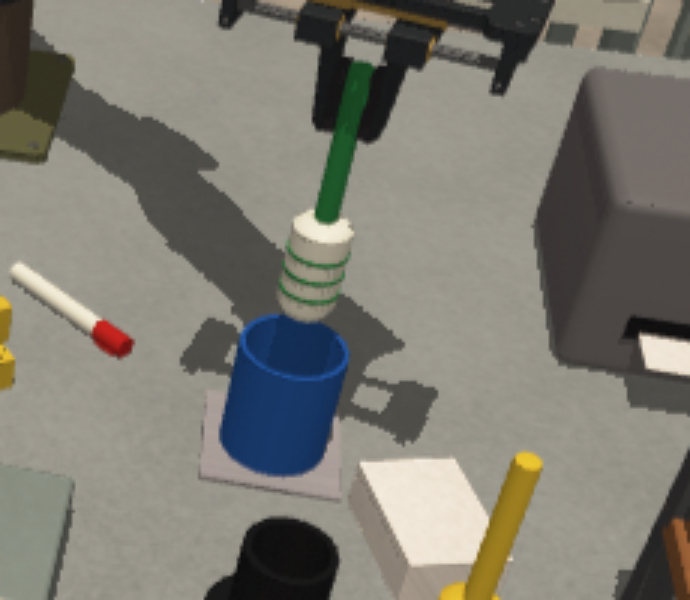

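Request:
arm_command(plan=[[0, 0, 0.0106, 0.034, 0], [0, 0, 0.0106, 0.034, 0], [0, 0, 0.0106, 0.034, 0], [0, 0, 0.0106, 0.034, 0], [0, 0, 0.0106, 0.034, 0], [0, 0, 0, 0, 0], [0, 0, 0, 0, 0]])

```text
clock: 10.92
tool_pos: [0.6253, 0.3388, 0.2703]
eef_rot: [0.087, 0.703, -0.088, 0.701]
contact_force: [-0.2, 0.2, -1.2]
opening: 0.169
```

```bash
python3 g.py 0.6266 0.3381 0.156
python3 - <<'E'
from h import *
p,d=snap('scene','s5'); cv2.imwrite('pics/s5c.png',cv2.resize(p[180:380,370:600],None,fx=3,fy=3)[:,:,::-1])
E
```

```text
clk 10.93 pos [0.6253 0.3388 0.2703] jawyaw 1.323 x axis [-3.e-03 -8.e-04 -1.e+00] y [ 0.246  0.969 -0.002] z [ 0.969 -0.246 -0.003] F [-0.2  0.2 -1.2] op 0.0149 q7 0.64 M [0.01 0.01 0.01]
tool delta [ 1.143e-01 -1.000e-04  1.800e-03] rows 3 each [ 0.0381 -0.      0.0006]
```

View pics/s5c.png

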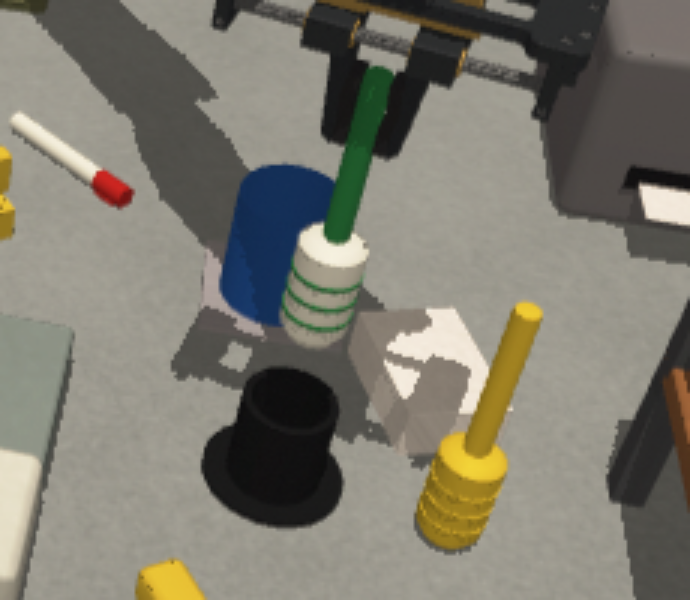

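Request:
arm_command(plan=[[0, 0.03, 0, 0.0008, 0], [0, 0.03, 0, 0, 0], [0, 0.03, 0, 0, 0], [0, 0.02, 0, 0, 0], [0, 0, 0, 0, 0], [0, 0.003, 0, 0, 0], [0, 0, 0, 0, 0], [0, 0, 0, 0, 0]])

```text
clock: 11.98
tool_pos: [0.6279, 0.3387, 0.1596]
eef_rot: [0.088, 0.701, -0.087, 0.702]
contact_force: [0.2, 1.0, -1.2]
opening: 0.17
```

```bash
python3 g.py 0.6266 0.3381 0.156
```

```text
clk 11.97 pos [0.6279 0.3387 0.1596] jawyaw 1.322 x axis [ 1.3e-03  8.0e-04 -1.0e+00] y [0.246 0.969 0.001] z [ 0.969 -0.246  0.001] F [ 0.2  1.  -1.2] op 0.015 q7 0.61 M [-0.02  0.05 -0.01]
tool delta [ 0.0036 -0.0009 -0.0011] rows 1 each [ 0.0036 -0.0009 -0.0011]
```

Request:
arm_command(plan=[[0, 0.003, 0, -0.0005, 0], [0, 0.002, 0, 0, 0], [0, 0.001, 0, 0, 0], [0, 0, 0, 0, 0], [0, 0, 0, 0, 0]])

```text
clock: 12.6
tool_pos: [0.627, 0.3386, 0.1528]
eef_rot: [0.088, 0.702, -0.088, 0.702]
contact_force: [0.1, 0.7, -0.6]
opening: 0.169
```

```bash
python3 g.py 0.6266 0.3381 0.156
```

```text
clk 12.6 pos [0.627  0.3386 0.1528] jawyaw 1.322 x axis [ 1.e-04  2.e-04 -1.e+00] y [0.246 0.969 0.   ] z [ 0.969 -0.246  0.   ] F [ 0.1  0.7 -0.6] op 0.0149 q7 0.61 M [-0.   -0.01  0.01]
tool delta [-0.0032 -0.0006 -0.0003] rows 1 each [-0.0032 -0.0006 -0.0003]
```

Request:
arm_command(plan=[[0.03, 0.001, 0, 0, 0], [0.03, 0, 0, 0, 0], [0.06, 0, 0, 0, 0], [0.06, 0, 0, 0, 0], [0.06, 0, 0, 0, 0], [0.06, -0.02, 0, 0, 0], [0.06, -0.03, 0, 0, 0], [0.06, -0.04, 0, 0, 0], [0.06, -0.05, 0, 0, 0], [0.06, -0.01, 0, 0, 0]])

```text
clock: 13.85
tool_pos: [0.6288, 0.3399, 0.3079]
eef_rot: [0.09, 0.699, -0.086, 0.704]
contact_force: [0.4, 1.3, -0.7]
opening: 0.681
```

```bash
python3 g.py 0.438 -0.190 0.25 1.84
python3 - <<'E'
from h import *
p,d=snap('scene','s6'); cv2.imwrite('pics/s6c.png',cv2.resize(p[180:380,370:600],None,fx=3,fy=3)[:,:,::-1])
E
```

```text
clk 13.85 pos [0.6288 0.3399 0.3079] jawyaw 1.322 x axis [ 0.008   0.0054 -1.    ] y [0.247 0.969 0.007] z [ 0.969 -0.247  0.006] F [ 0.4  1.3 -0.7] op 0.06 q7 0.64 M [-0.01 -0.05  0.01]
tool delta [ 0.0535 -0.561  -0.0546] rows 11 each [ 0.0049 -0.051  -0.005 ]
roll needed -0.518
```

View pics/s6.png

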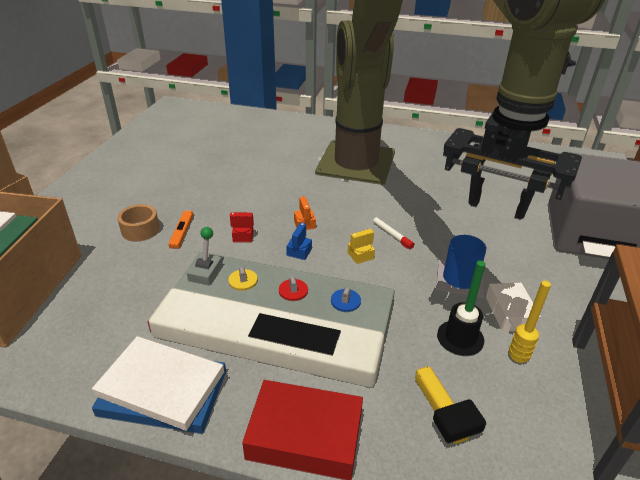

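Brush stands in its holder (468,320), and the knobs are unchanged. Next is the yellow knob; I roll the tool first.

Request:
arm_command(plan=[[0.06, 0, 0, 0, 0.154], [0.06, 0, 0, 0, 0.154], [0.06, 0, 0, 0, 0.154], [0.06, 0, 0, 0, 0.154]], force=25)

```text
clock: 14.4
tool_pos: [0.6263, 0.3382, 0.3007]
eef_rot: [0.297, 0.642, -0.299, 0.641]
contact_force: [-0.3, 0.5, 0.4]
opening: 0.682
```

```bash
python3 g.py 0.4315 0.101 0.18 0.706
```

```text
clk 14.4 pos [0.6263 0.3382 0.3007] jawyaw 0.701 x axis [-0.002 -0.001 -1.   ] y [ 0.764  0.645 -0.002] z [ 0.645 -0.764 -0.   ] F [-0.3  0.5  0.4] op 0.0601 q7 0.11 M [-0.01  0.01  0.  ]
tool delta [ 0.1214 -0.3016  0.0557] rows 6 each [ 0.0202 -0.0503  0.0093]
roll needed -0.005
```

Request:
arm_command(plan=[[0.06, 0, -0.0503, 0.0093, 0], [0.06, 0, -0.0503, 0.0093, 0], [0.06, 0.01, -0.0503, 0.0093, 0], [0.06, 0.03, -0.0503, 0.0093, 0], [0.06, 0.04, -0.0503, 0.0093, 0], [0.06, 0.04, -0.0503, 0.0093, 0], [0.06, 0, 0, 0, 0], [0.06, 0, 0, 0, 0]])

```text
clock: 15.4
tool_pos: [0.4364, 0.1037, 0.1847]
eef_rot: [0.297, 0.642, -0.296, 0.642]
contact_force: [0.2, 0.1, -0.5]
opening: 0.681
```

```bash
python3 - <<'E'
from h import *
snap('scene','scene1');snap('top','top1')
E
python3 -c "
from m2 import *
knobs(1)"; python3 g.py 0.4315 0.101 0.038 0.706
```

```text
top red topz 0.072 bar rect [ 438. -188.] [16. 52.] 16 mean [ 0.437 -0.188] yaw 1.84 hub mean [ 0.436 -0.188] 102
top blue topz 0.072 bar rect [456. -40.] [14. 51.] 89 mean [ 0.456 -0.04 ] yaw 3.07 hub mean [ 0.457 -0.039] 98
top orange topz 0.072 bar rect [348. -59.] [52. 16.] 29 mean [ 0.347 -0.059] yaw -2.64 hub mean [ 0.347 -0.056] 104
scene red topz 0.07 bar rect [ 440. -191.] [19. 54.] 15 mean [ 0.442 -0.19 ] yaw 1.86 hub mean [ 0.453 -0.186] 151
scene yellow topz 0.069 bar rect [433.  99.] [22. 54.] 37 mean [0.435 0.1  ] yaw -0.89 hub mean [0.444 0.103] 175
scene blue topz 0.07 bar rect [459. -41.] [16. 57.] 83 mean [ 0.464 -0.041] yaw -0.14 hub mean [ 0.47  -0.037] 129
scene orange topz 0.07 bar rect [350. -61.] [54. 16.] 30 mean [ 0.353 -0.06 ] yaw 0.53 hub mean [ 0.357 -0.057] 98
clk 15.5 pos [0.4375 0.1046 0.1852] jawyaw 0.707 x axis [ 0.0025  0.0015 -1.    ] y [0.76  0.65  0.003] z [ 0.65  -0.76   0.001] F [-1.  -0.  -0.1] op 0.0601 q7 0.27 M [-0.01  0.03 -0.02]
tool delta [ 0.1472 -0.0073 -0.0012] rows 3 each [ 0.0491 -0.0024 -0.0004]
roll needed 0.001
```

View pics/scene1.png

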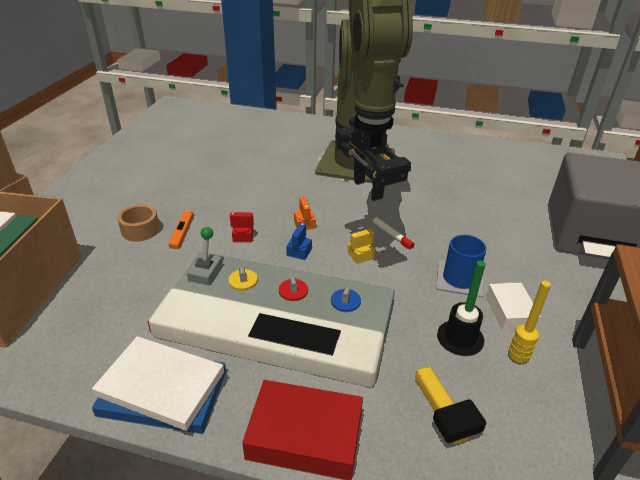

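Request:
arm_command(plan=[[0.06, 0.02, -0.0073, -0.0012, 0], [0.06, 0.03, 0, 0, 0], [0.06, 0.03, 0, 0, 0], [0.06, 0.025, 0, 0, 0], [0.06, 0, 0, 0, 0], [0.06, 0, 0, 0, 0]])

```text
clock: 16.25
tool_pos: [0.4306, 0.1002, 0.0805]
eef_rot: [0.297, 0.642, -0.296, 0.643]
contact_force: [0.2, 0.9, 0.1]
opening: 0.68
```

```bash
python3 g.py 0.4315 0.101 0.038 0.706
```

```text
clk 16.25 pos [0.4306 0.1002 0.0805] jawyaw 0.707 x axis [ 1.8e-03  8.0e-04 -1.0e+00] y [0.761 0.649 0.002] z [ 0.649 -0.761  0.001] F [0.2 0.9 0.1] op 0.0599 q7 0.25 M [-0.05 -0.05  0.02]
tool delta [ 0.0425  0.0012 -0.    ] rows 1 each [ 0.0425  0.0012 -0.    ]
roll needed 0.001
```

Request:
arm_command(plan=[[0.06, 0.02, 0.001, 0, 0], [0.06, 0.0225, 0, 0, 0], [0.06, 0, 0, 0, 0], [0.0, 0, 0, 0, 0], [0, 0, 0, 0, 0], [0, 0, 0, 0, 0], [0, 0, 0, 0, 0], [0, 0, 0, 0, 0], [0, 0, 0, 0, 0]])

```text
clock: 17.38
tool_pos: [0.4328, 0.1007, 0.0393]
eef_rot: [0.295, 0.643, -0.297, 0.641]
contact_force: [0.2, -1.1, -1.0]
opening: 0.183
```

```bash
python3 g.py 0.4315 0.101 0.038 0.706;python3 - <<'E'
from h import *
p,d=snap('scene','s7'); cv2.imwrite('pics/s7c.png',cv2.resize(p[150:300,290:440],None,fx=4,fy=4)[:,:,::-1])
E
```

```text
clk 17.38 pos [0.4328 0.1007 0.0393] jawyaw 0.706 x axis [-4.4e-03 -9.0e-04 -1.0e+00] y [ 0.761  0.649 -0.004] z [ 0.649 -0.761 -0.002] F [ 0.2 -1.1 -1. ] op 0.0162 q7 0.13 M [-0.07  0.01  0.  ]
tool delta [ 0.0013 -0.0008 -0.001 ] rows 1 each [ 0.0013 -0.0008 -0.001 ]
roll needed 0.0
```

View pics/s7c.png

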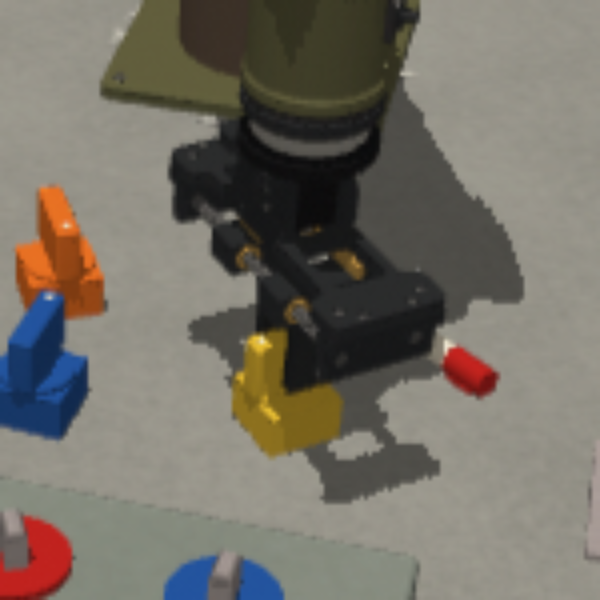

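Request:
arm_command(plan=[[0, -0.01, 0, 0, 0], [0, -0.03, 0, 0, 0], [0, -0.04, 0, 0, 0], [0, -0.05, 0, 0, 0], [0, -0.02, 0, 0, 0], [0, 0, 0, 0, -0.17], [0, 0, 0, 0, -0.17], [0, 0, 0, 0, -0.17], [0, 0, 0, 0, -0.17], [0, 0, 0, 0, -0.17], [0, 0, 0, 0, -0.17], [0, 0, 0, 0, -0.17]])

```text
clock: 18.92
tool_pos: [0.4332, 0.1003, 0.1899]
eef_rot: [-0.117, 0.699, 0.116, 0.696]
contact_force: [0.8, -0.0, -0.2]
opening: 0.179
```

```bash
python3 g.py 0.629 -0.1128 0.18 2.07
```

```text
clk 18.93 pos [0.4332 0.1003 0.1899] jawyaw 1.901 x axis [-0.004 -0.002 -1.   ] y [-0.325  0.946 -0.001] z [ 0.946  0.325 -0.004] F [ 0.8 -0.  -0.2] op 0.0157 q7 0.99 M [ 0.05  0.   -0.  ]
tool delta [ 0.0095 -0.2651  0.1161] rows 5 each [ 0.0019 -0.053   0.0232]
roll needed -0.169
```

Request:
arm_command(plan=[[0, 0, -0.038, 0.0166, 0], [0, 0, -0.038, 0.0166, 0], [0, 0, -0.038, 0.0166, 0], [0, 0, -0.038, 0.0166, 0], [0, 0, -0.038, 0.0166, 0], [0, 0, -0.038, 0.0166, 0], [0, 0, -0.037, 0.0165, 0], [0, 0, 0, 0, -0.169], [0, 0, 0, 0, 0], [0, 0, 0, 0, 0]])

```text
clock: 20.18
tool_pos: [0.6276, -0.1127, 0.1889]
eef_rot: [-0.172, 0.688, 0.172, 0.684]
contact_force: [0.3, 0.3, -0.2]
opening: 0.183
```

```bash
python3 g.py 0.629 -0.1128 0.14 2.07
python3 - <<'E'
from h import *
p,d=snap('scene','s8'); cv2.imwrite('pics/s8c.png',cv2.resize(p[130:330,150:350],None,fx=3,fy=3)[:,:,::-1])
p,d=snap('top','t8'); cv2.imwrite('pics/t8c.png',cv2.resize(p[150:280,290:430],None,fx=4,fy=4)[:,:,::-1])
E
```

```text
clk 20.18 pos [ 0.6276 -0.1127  0.1889] jawyaw 2.063 x axis [-0.005 -0.001 -1.   ] y [-0.473  0.881  0.001] z [ 0.881  0.473 -0.005] F [ 0.3  0.3 -0.2] op 0.0161 q7 1.69 M [0.12 0.02 0.  ]
tool delta [ 0.0489 -0.0008  0.0015] rows 1 each [ 0.0489 -0.0008  0.0015]
roll needed -0.007
```

View pics/s8c.png

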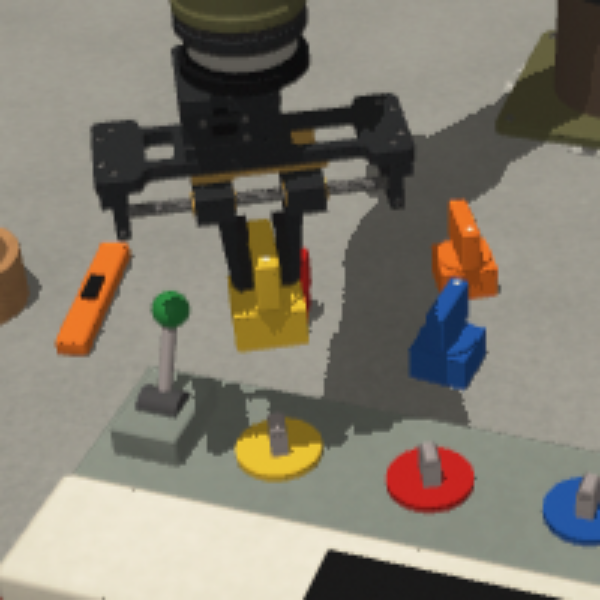

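View pics/t8c.png

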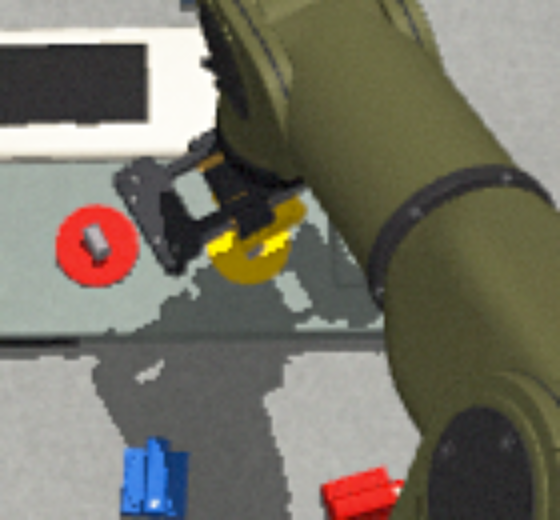

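```bash
cat > held.py <<'E'
from m import *
# held.py tag color  : extent of the held knob in tool axes (scene view), relative to TCP
def held(tag,col,n='scene',sz=None):
    s=r.get_state();M=R.from_quat(s['eef_rot']).as_matrix();p=s['tool_pos']
    z=np.load(f'pics/{tag}.npz');C=cloud(n,z['d']);m=masks(z['p'])[col]&(z['d']>0)
    q=(C[m]-p)@M   # tool coords: x down,y jaw,z along bar
    q=q[(np.abs(q[:,1])<.05)&(np.abs(q[:,2])<.05)&(np.abs(q[:,0]-.0)<.06)]
    hub=q[(q[:,0]>.012)]; bar=q[(q[:,0]<0.0)]
    for nm,t in(('hub',hub),('bar',bar)):
        print(nm,len(t),'down',np.percentile(t[:,0],[1,50,99]).round(4),'jaw',np.percentile(t[:,1],[1,5,95,99]).round(4),'along',np.percentile(t[:,2],[1,5,50,95,99]).round(4))
    f=hub[np.abs(hub[:,2]-np.sign(hub[:,2].mean())*.023)<.006]
    print('face',len(f),f.mean(0).round(4),'slope',np.polyfit(f[:,1],f[:,2],1).round(3))
if __name__=='__main__': held(sys.argv[1],sys.argv[2])
E
python3 held.py s8 yellow
```

```text
hub 243 down [0.0124 0.0238 0.0358] jaw [-0.0229 -0.021   0.0202  0.0222] along [0.0179 0.0193 0.0218 0.0239 0.0248]
bar 250 down [-0.0319 -0.028  -0.0008] jaw [-0.0082 -0.0075  0.0077  0.0101] along [-0.025  -0.0206  0.0201  0.0274  0.0282]
face 241 [ 0.024  -0.0002  0.0219] slope [0.006 0.022]
```

Request:
arm_command(plan=[[0, 0.03, -0.0005, 0.0022, 0], [0, 0.025, 0, 0, 0], [0, 0.01, 0, 0, 0], [0, 0.006, 0, 0, 0], [0, 0, 0, 0, 0], [0, 0, 0, 0, 0]], force=25)

```text
clock: 21.02
tool_pos: [0.6305, -0.1126, 0.1185]
eef_rot: [-0.173, 0.687, 0.173, 0.685]
contact_force: [-0.1, 0.1, -0.9]
opening: 0.174
```

```bash
python3 g.py 0.6298 -0.1132 0.1085 2.06
python3 - <<'E'
from h import *
p,d=snap('scene','s9'); cv2.imwrite('pics/s9c.png',cv2.resize(p[170:320,180:330],None,fx=4,fy=4)[:,:,::-1])
E
python3 held.py s9 yellow
```

```text
clk 21.02 pos [ 0.6305 -0.1126  0.1185] jawyaw 2.065 x axis [-0.003 -0.001 -1.   ] y [-0.474  0.88   0.001] z [ 0.88   0.474 -0.003] F [-0.1  0.1 -0.9] op 0.0153 q7 1.64 M [0.09 0.01 0.01]
tool delta [ 0.01   -0.0002 -0.0009] rows 1 each [ 0.01   -0.0002 -0.0009]
roll needed 0.005
hub 230 down [0.0121 0.0242 0.0381] jaw [-0.0232 -0.0215  0.0196  0.0215] along [0.0121 0.0191 0.0221 0.0243 0.0255]
bar 235 down [-0.0331 -0.0282 -0.0009] jaw [-0.0153 -0.0078  0.0073  0.0092] along [-0.0231 -0.0186  0.0192  0.0278  0.0288]
face 226 [ 0.0244 -0.0005  0.022 ] slope [0.005 0.022]
```

View pics/s9c.png

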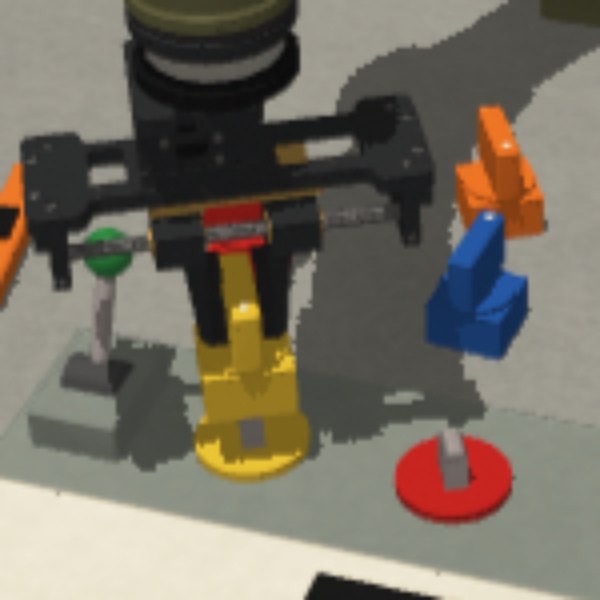

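Request:
arm_command(plan=[[0, 0.004, 0, -0.0005, 0], [0, 0.003, 0, 0, 0], [0, 0.003, 0, 0, 0], [0, 0.003, 0, 0, 0], [0, 0.002, 0, 0, 0], [0, 0, 0, 0, 0]])

```text
clock: 21.82
tool_pos: [0.6293, -0.113, 0.1024]
eef_rot: [-0.173, 0.687, 0.173, 0.684]
contact_force: [0.2, -1.2, 0.2]
opening: 0.176
```

```bash
python3 g.py 0.6298 -0.1132 0.1035 2.06
```

```text
clk 21.82 pos [ 0.6293 -0.113   0.1024] jawyaw 2.065 x axis [-0.005 -0.001 -1.   ] y [-0.474  0.88   0.001] z [ 0.88   0.474 -0.005] F [ 0.2 -1.2  0.2] op 0.0155 q7 1.63 M [0.06 0.08 0.01]
tool delta [-0.0011 -0.0005  0.0004] rows 1 each [-0.0011 -0.0005  0.0004]
roll needed 0.005
```

Request:
arm_command(plan=[[0, 0.004, 0, 0, 0], [0, 0.004, 0, 0, 0], [0, 0.003, 0, 0, 0], [0, 0.003, 0, 0, 0], [0, 0, 0, 0, 0]])

```text
clock: 22.45
tool_pos: [0.6292, -0.1129, 0.0883]
eef_rot: [-0.173, 0.687, 0.173, 0.684]
contact_force: [-1.0, 0.4, -1.2]
opening: 0.18
```

```bash
python3 g.py 0.6298 -0.1132 0.0845 2.06;  python3 - <<'E'
from h import *
p,d=snap('scene','s10'); cv2.imwrite('pics/s10c.png',cv2.resize(p[170:320,180:330],None,fx=4,fy=4)[:,:,::-1])
E
python3 held.py s10 yellow
```

```text
clk 22.45 pos [ 0.6292 -0.1129  0.0883] jawyaw 2.065 x axis [-5.e-03 -9.e-04 -1.e+00] y [-0.474  0.88   0.002] z [ 0.88   0.474 -0.005] F [-1.   0.4 -1.2] op 0.0159 q7 1.61 M [-0.    0.15  0.01]
tool delta [ 0.0038 -0.0005  0.0004] rows 1 each [ 0.0038 -0.0005  0.0004]
roll needed 0.005
hub 354 down [0.0124 0.0328 0.0475] jaw [-0.0286 -0.026   0.0229  0.0269] along [-0.0146 -0.002   0.0217  0.0264  0.0282]
bar 226 down [-0.0329 -0.0283 -0.0008] jaw [-0.0135 -0.0078  0.0074  0.0083] along [-0.0245 -0.0213  0.0175  0.0274  0.0285]
face 293 [ 0.0295 -0.0005  0.0223] slope [-0.     0.022]
```

View pics/s10c.png

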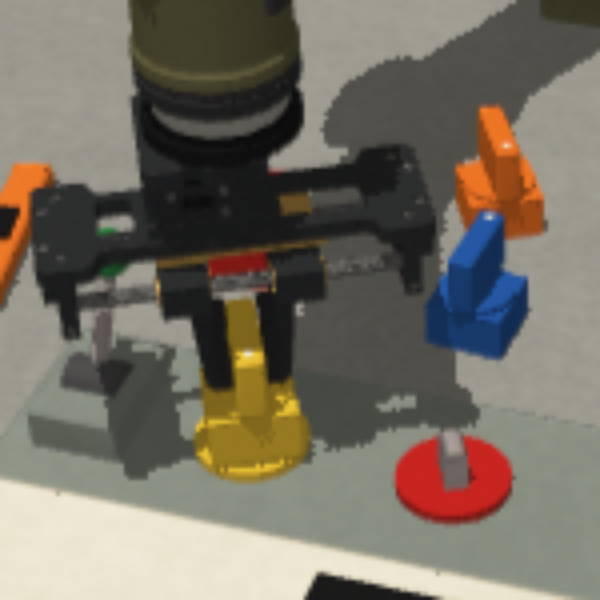

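Sliding on without force. Pressing the last few millimetres.

Request:
arm_command(plan=[[0, 0.002, 0, 0, 0], [0, 0.002, 0, 0, 0], [0, 0.001, 0, 0, 0], [0, 0.001, 0, 0, 0], [0, 0, 0, 0, 0], [0, 0, 0, 0, 0]])

```text
clock: 23.25
tool_pos: [0.6295, -0.1135, 0.0844]
eef_rot: [-0.173, 0.687, 0.172, 0.684]
contact_force: [-4.6, -1.2, 11.7]
opening: 0.175
```

```bash
python3 g.py 0.6298 -0.1132 0.0845 2.06
```

```text
clk 23.25 pos [ 0.6295 -0.1135  0.0844] jawyaw 2.064 x axis [-0.0039 -0.0024 -1.    ] y [-0.474  0.881 -0.   ] z [ 0.881  0.474 -0.005] F [-4.6 -1.2 11.7] op 0.0154 q7 1.61 M [-0.13  1.13 -0.02]
tool delta [-0.0001  0.0001  0.0004] rows 1 each [-0.0001  0.0001  0.0004]
roll needed 0.004
```

Request:
arm_command(plan=[[0, -0.001, 0, 0, 0], [0.03, 0, 0, 0, 0], [0.04, 0, 0, 0, 0], [0.04, 0, 0, 0, 0], [0.04, -0.015, 0, 0, 0], [0.04, -0.03, 0, 0, 0], [0.04, -0.04, 0, 0, 0], [0.04, -0.04, 0, 0, 0], [0.05, 0, 0, 0, 0]])

```text
clock: 24.38
tool_pos: [0.6324, -0.1123, 0.2132]
eef_rot: [-0.174, 0.684, 0.172, 0.687]
contact_force: [-0.9, -0.5, -1.0]
opening: 0.546
```

```bash
python3 - <<'E'
from h import *
p,d=snap('scene','scene2'); cv2.imwrite('pics/s11c.png',cv2.resize(p[170:320,180:380],None,fx=4,fy=4)[:,:,::-1])
snap('top','top2')
E
python3 -c "
from m2 import *
knobs(2)"; python3 g.py 0.458 -0.041 0.20 1.53
```

```text
top red topz 0.071 bar rect [ 438. -189.] [16. 51.] 15 mean [ 0.437 -0.188] yaw 1.85 hub mean [ 0.436 -0.187] 101
top yellow topz 0.283 bar rect [585. -90.] [ 7. 35.] 35 mean [ 0.584 -0.088] yaw 2.19 hub mean [ 0.616 -0.112] 13
top blue topz 0.071 bar rect [456. -40.] [14. 51.] 89 mean [ 0.456 -0.04 ] yaw 3.08 hub mean [ 0.457 -0.039] 98
top orange topz 0.071 bar rect [348. -59.] [52. 16.] 29 mean [ 0.347 -0.06 ] yaw -2.59 hub mean [ 0.343 -0.055] 70
scene red topz 0.069 bar rect [ 535. -151.] [224.  52.] 23 mean [ 0.445 -0.189] yaw 0.63 hub mean [ 0.454 -0.186] 152
scene yellow topz 0.116 bar rect [ 631. -113.] [55. 16.] 28 mean [ 0.635 -0.111] yaw 0.49 hub mean [ 0.642 -0.108] 158
scene blue topz 0.07 bar rect [458. -42.] [16. 60.] 85 mean [ 0.464 -0.041] yaw -0.14 hub mean [ 0.471 -0.037] 134
scene orange topz 0.07 bar rect [350. -61.] [57. 16.] 29 mean [ 0.354 -0.06 ] yaw 0.52 hub mean [ 0.355 -0.058] 103
clk 24.48 pos [ 0.6299 -0.1129  0.2093] jawyaw 2.065 x axis [-0.0037 -0.0013 -1.    ] y [-0.474  0.88   0.001] z [ 0.88   0.474 -0.004] F [-0.4  0.  -0.2] op 0.0502 q7 1.71 M [ 0.03 -0.02  0.  ]
tool delta [ 0.0098  0.1448 -0.1172] rows 3 each [ 0.0033  0.0483 -0.0391]
roll needed 0.535
```

View pics/s11c.png

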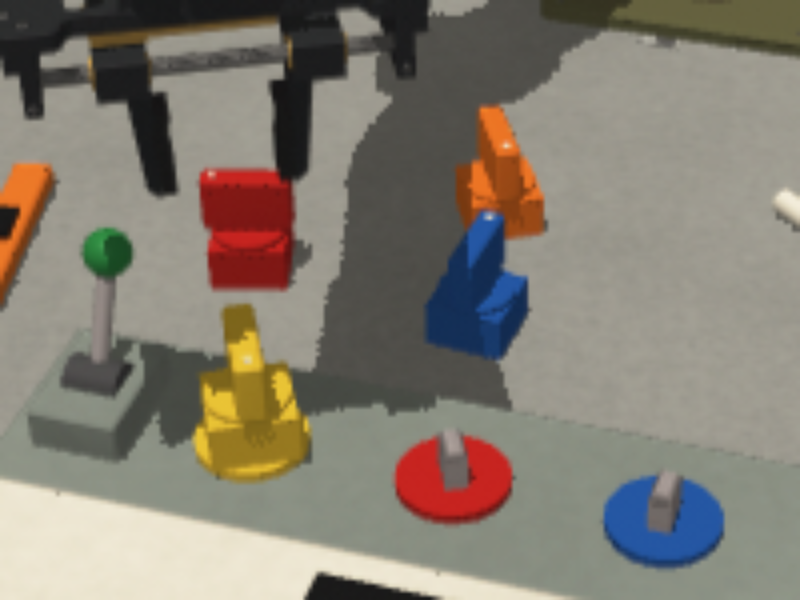

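Request:
arm_command(plan=[[0.05, 0, 0.0362, -0.0293, 0], [0.05, 0, 0.0362, -0.0293, 0], [0.05, 0, 0.0362, -0.0293, 0], [0.05, 0, 0.0362, -0.0293, 0], [0.05, 0, 0, 0, 0.141], [0.05, 0, 0, 0, 0.141], [0.05, 0, 0, 0, 0.141], [0.05, 0, 0, 0, 0.141], [0.05, 0, 0, 0, 0], [0.05, 0, 0, 0, 0]])

```text
clock: 25.72
tool_pos: [0.4576, -0.0409, 0.2089]
eef_rot: [0.023, 0.709, -0.024, 0.705]
contact_force: [0.4, 0.1, -0.0]
opening: 0.568
```

```bash
python3 g.py 0.458 -0.041 0.10 1.50
```

```text
clk 25.73 pos [ 0.4576 -0.0409  0.2089] jawyaw 1.503 x axis [-5.8e-03 -9.0e-04 -1.0e+00] y [ 0.067  0.998 -0.001] z [ 0.998 -0.067 -0.006] F [ 0.4  0.1 -0. ] op 0.05 q7 1.03 M [ 0.02 -0.02  0.04]
tool delta [1.089e-01 1.000e-04 1.000e-03] rows 2 each [0.0544 0.0001 0.0005]
roll needed 0.003
```

Request:
arm_command(plan=[[0.05, 0.035, 0, 0, 0], [0.05, 0.035, 0, 0, 0], [0.05, 0.035, 0, 0, 0], [0.05, 0.02, 0, 0, 0], [0.05, 0, 0, 0, 0], [0.05, 0, 0, 0, 0]])

```text
clock: 26.48
tool_pos: [0.4578, -0.041, 0.0848]
eef_rot: [0.024, 0.708, -0.025, 0.705]
contact_force: [-0.4, -1.0, -0.0]
opening: 0.569
```

```bash
python3 g.py 0.458 -0.041 0.038 1.50;python3 - <<'E'
from h import *
p,d=snap('scene','s12'); cv2.imwrite('pics/s12c.png',cv2.resize(p[130:280,230:380],None,fx=4,fy=4)[:,:,::-1])
E
```

```text
clk 26.48 pos [ 0.4578 -0.041   0.0848] jawyaw 1.502 x axis [-4.e-03 -6.e-04 -1.e+00] y [ 0.069  0.998 -0.001] z [ 0.998 -0.069 -0.004] F [-0.4 -1.  -0. ] op 0.0501 q7 0.84 M [0.05 0.01 0.02]
tool delta [0.0468 0.     0.0004] rows 1 each [0.0468 0.     0.0004]
roll needed 0.002
```

View pics/s12c.png

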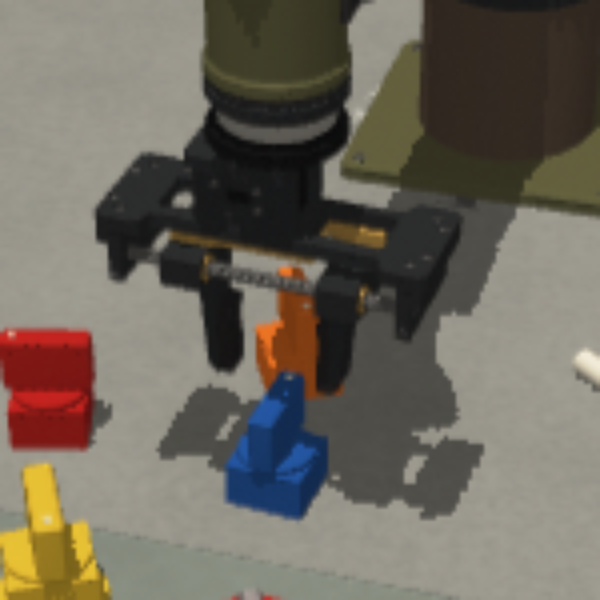

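Request:
arm_command(plan=[[0.05, 0.02, 0, 0, 0], [0.05, 0.026, 0, 0, 0], [0.05, 0, 0, 0, 0], [0.0, 0, 0, 0, 0], [0, 0, 0, 0, 0], [0, 0, 0, 0, 0], [0, 0, 0, 0, 0], [0, 0, 0, 0, 0], [0, 0, 0, 0, 0]], force=25)

```text
clock: 27.65
tool_pos: [0.4573, -0.0413, 0.0385]
eef_rot: [0.024, 0.708, -0.025, 0.705]
contact_force: [-0.1, -1.9, 3.2]
opening: 0.177
```

```bash
python3 g.py 0.458 -0.041 0.20 1.58
```

```text
clk 27.65 pos [ 0.4573 -0.0413  0.0385] jawyaw 1.501 x axis [-0.0043 -0.0012 -1.    ] y [ 0.07   0.998 -0.001] z [ 0.998 -0.07  -0.004] F [-0.1 -1.9  3.2] op 0.0156 q7 0.79 M [-0.1  -0.   -0.01]
tool delta [-1.615e-01  1.000e-04 -0.000e+00] rows 3 each [-0.0538  0.     -0.    ]
roll needed -0.079
```

Request:
arm_command(plan=[[0, -0.01, 0, 0, 0], [0, -0.03, 0, 0, 0], [0, -0.04, 0, 0, 0], [0, -0.04, 0, 0, 0], [0, -0.03, 0, 0, -0.07], [0, 0, 0, 0, 0], [0, 0, 0, 0, 0]])

```text
clock: 28.52
tool_pos: [0.4573, -0.0413, 0.188]
eef_rot: [-0.0, 0.709, -0.001, 0.705]
contact_force: [0.2, 0.4, -1.4]
opening: 0.182
```

```bash
python3 g.py 0.6295 0.106 0.18 1.57
```

```text
clk 28.52 pos [ 0.4573 -0.0413  0.188 ] jawyaw 1.57 x axis [-0.0056 -0.0013 -1.    ] y [ 0.001  1.    -0.001] z [ 1.    -0.001 -0.006] F [ 0.2  0.4 -1.4] op 0.016 q7 1.01 M [-0.03  0.02 -0.01]
tool delta [0.0068 0.1474 0.1721] rows 4 each [0.0017 0.0368 0.043 ]
roll needed 0.0
```

Request:
arm_command(plan=[[0, 0, 0.0295, 0.0344, 0], [0, 0, 0.0295, 0.0344, 0], [0, 0, 0.0295, 0.0344, 0], [0, 0, 0.0295, 0.0344, 0], [0, 0, 0.0295, 0.0344, 0], [0, 0.03, 0, 0, 0], [0, 0.02, 0, 0, 0], [0, 0, 0, 0, 0], [0, 0, 0, 0, 0]])

```text
clock: 29.65
tool_pos: [0.6296, 0.1067, 0.1373]
eef_rot: [-0.001, 0.709, -0.0, 0.705]
contact_force: [0.7, -0.2, -1.5]
opening: 0.18
```

```bash
python3 g.py 0.6295 0.106 0.118 1.57
python3 - <<'E'
from h import *
p,d=snap('scene','s13'); cv2.imwrite('pics/s13c.png',cv2.resize(p[170:330,260:420],None,fx=4,fy=4)[:,:,::-1])
E
python3 held.py s13 blue
```

```text
clk 29.65 pos [0.6296 0.1067 0.1373] jawyaw 1.571 x axis [-0.005  -0.0011 -1.    ] y [-0.     1.    -0.001] z [ 1.     0.    -0.005] F [ 0.7 -0.2 -1.5] op 0.0158 q7 0.91 M [ 0.06 -0.01 -0.03]
tool delta [ 0.0193 -0.0007 -0.    ] rows 1 each [ 0.0193 -0.0007 -0.    ]
roll needed 0.001
hub 265 down [0.012  0.0239 0.0378] jaw [-0.0219 -0.0196  0.0224  0.0226] along [-0.0124  0.0051  0.0218  0.0242  0.0249]
bar 244 down [-0.0317 -0.0273 -0.0006] jaw [-0.0077 -0.0067  0.0076  0.008 ] along [-0.0219 -0.0155  0.0212  0.0273  0.028 ]
face 241 [0.0243 0.0005 0.0219] slope [-0.012  0.022]
```

View pics/s13c.png

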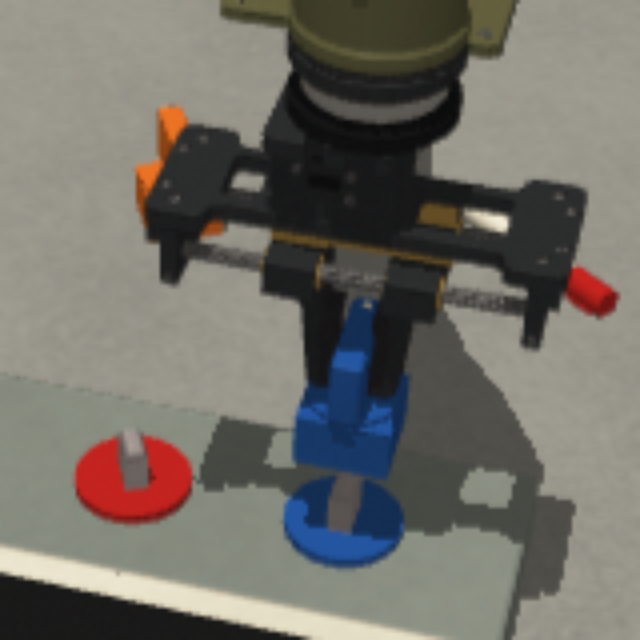

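Request:
arm_command(plan=[[0, 0.015, -0.0004, 0, 0], [0, 0.008, 0, 0, 0], [0, 0.004, 0, 0, 0], [0, 0.003, 0, 0, 0], [0, 0.002, 0, 0, 0], [0, 0, 0, 0, 0]])

```text
clock: 30.45
tool_pos: [0.6296, 0.1061, 0.1054]
eef_rot: [-0.0, 0.709, -0.0, 0.706]
contact_force: [-0.3, 0.1, -1.3]
opening: 0.182
```

```bash
python3 g.py 0.6295 0.106 0.1035 1.57
```

```text
clk 30.45 pos [0.6296 0.1061 0.1054] jawyaw 1.571 x axis [-4.4e-03 -9.0e-04 -1.0e+00] y [-0.     1.    -0.001] z [ 1.     0.    -0.004] F [-0.3  0.1 -1.3] op 0.016 q7 0.89 M [0.01 0.02 0.02]
tool delta [ 0.0019 -0.0001 -0.0001] rows 1 each [ 0.0019 -0.0001 -0.0001]
roll needed 0.001
```

Request:
arm_command(plan=[[0, 0.003, 0, 0, 0], [0, 0.003, 0, 0, 0], [0, 0, 0, 0, 0], [0, 0, 0, 0, 0]])

```text
clock: 30.95
tool_pos: [0.6296, 0.1061, 0.0994]
eef_rot: [-0.0, 0.709, -0.0, 0.706]
contact_force: [0.0, 0.3, -1.1]
opening: 0.181
```

```bash
python3 g.py 0.6295 0.106 0.1035 1.57
```

```text
clk 30.95 pos [0.6296 0.1061 0.0994] jawyaw 1.571 x axis [-4.5e-03 -9.0e-04 -1.0e+00] y [-0.     1.    -0.001] z [ 1.     0.    -0.005] F [ 0.   0.3 -1.1] op 0.0159 q7 0.88 M [ 0.01  0.01 -0.05]
tool delta [-0.0041 -0.0001 -0.0001] rows 1 each [-0.0041 -0.0001 -0.0001]
roll needed 0.001
```

On the shaft; going home.

Request:
arm_command(plan=[[0, 0.004, 0, 0, 0], [0, 0.004, 0, 0, 0], [0, 0.003, 0, 0, 0], [0, 0.002, 0, 0, 0], [0, 0.001, 0, 0, 0], [0, 0.001, 0, 0, 0], [0, 0, 0, 0, 0], [0, 0, 0, 0, 0]])

```text
clock: 31.95
tool_pos: [0.6295, 0.1061, 0.0846]
eef_rot: [-0.0, 0.709, -0.0, 0.706]
contact_force: [-1.2, -0.5, 1.7]
opening: 0.177
```

```bash
python3 g.py 0.6295 0.106 0.0845 1.57
```

```text
clk 31.95 pos [0.6295 0.1061 0.0846] jawyaw 1.571 x axis [-0.0043 -0.001  -1.    ] y [-0.     1.    -0.001] z [ 1.     0.    -0.004] F [-1.2 -0.5  1.7] op 0.0156 q7 0.87 M [-0.01  0.06 -0.01]
tool delta [ 0.0001 -0.0001 -0.    ] rows 1 each [ 0.0001 -0.0001 -0.    ]
roll needed 0.001
```

Request:
arm_command(plan=[[0, 0.001, 0, 0, 0], [0, 0, 0, 0, 0], [0, 0, 0, 0, 0]])

```text
clock: 32.33
tool_pos: [0.6296, 0.1059, 0.0845]
eef_rot: [-0.001, 0.709, -0.0, 0.706]
contact_force: [-2.8, -1.6, 7.6]
opening: 0.176
```

Request:
arm_command(plan=[[0, -0.001, 0, 0, 0], [0.03, 0, 0, 0, 0], [0.04, 0, 0, 0, 0], [0.04, 0, 0, 0, 0], [0.04, -0.015, 0, 0, 0], [0.04, -0.03, 0, 0, 0], [0.04, -0.04, 0, 0, 0], [0.04, -0.04, 0, 0, 0], [0.05, 0, 0, 0, 0], [0.05, 0, 0, 0, 0]])

```text
clock: 33.58
tool_pos: [0.6297, 0.1059, 0.2095]
eef_rot: [-0.001, 0.709, -0.0, 0.705]
contact_force: [-0.3, 0.0, -0.4]
opening: 0.566
```

```bash
python3 - <<'E'
from h import *
p,d=snap('scene','scene3'); cv2.imwrite('pics/s14c.png',cv2.resize(p[170:320,180:380],None,fx=4,fy=4)[:,:,::-1])
snap('top','top3')
E
python3 -c "
from m2 import *
knobs(3)"; python3 g.py 0.439 -0.190 0.21 0.28
```

```text
top red topz 0.073 bar rect [ 416. -148.] [ 22. 145.] 27 mean [ 0.436 -0.187] yaw 1.97 hub mean [ 0.435 -0.188] 102
top yellow topz 0.118 bar rect [ 629. -111.] [54. 16.] 29 mean [ 0.627 -0.111] yaw -2.63 hub mean [ 0.621 -0.106] 108
top blue topz 0.116 bar rect [562.  88.] [139.  12.] 24 mean [0.608 0.108] yaw -2.77 hub mean [0.618 0.121] 30
scene red topz 0.07 bar rect [ 440. -191.] [18. 53.] 16 mean [ 0.442 -0.19 ] yaw 1.85 hub mean [ 0.454 -0.186] 151
scene yellow topz 0.116 bar rect [ 631. -113.] [56. 16.] 28 mean [ 0.634 -0.111] yaw 0.49 hub mean [ 0.642 -0.108] 154
scene blue topz 0.115 bar rect [631. 106.] [16. 54.] 90 mean [0.636 0.107] yaw -0.02 hub mean [0.643 0.109] 185
scene orange topz 0.069 bar rect [506. -13.] [326.  17.] 16 mean [ 0.399 -0.043] yaw -2.88 hub mean [ 0.36  -0.058] 54
clk 33.67 pos [0.6292 0.1058 0.2084] jawyaw 1.571 x axis [-0.0067 -0.0018 -1.    ] y [-0.     1.    -0.002] z [ 1.     0.    -0.007] F [ 0.2 -0.3 -0.5] op 0.0499 q7 0.96 M [-0.01  0.01  0.01]
tool delta [ 2.000e-04 -2.957e-01 -1.903e-01] rows 6 each [ 0.     -0.0493 -0.0317]
roll needed 1.291
```

View pics/s14c.png

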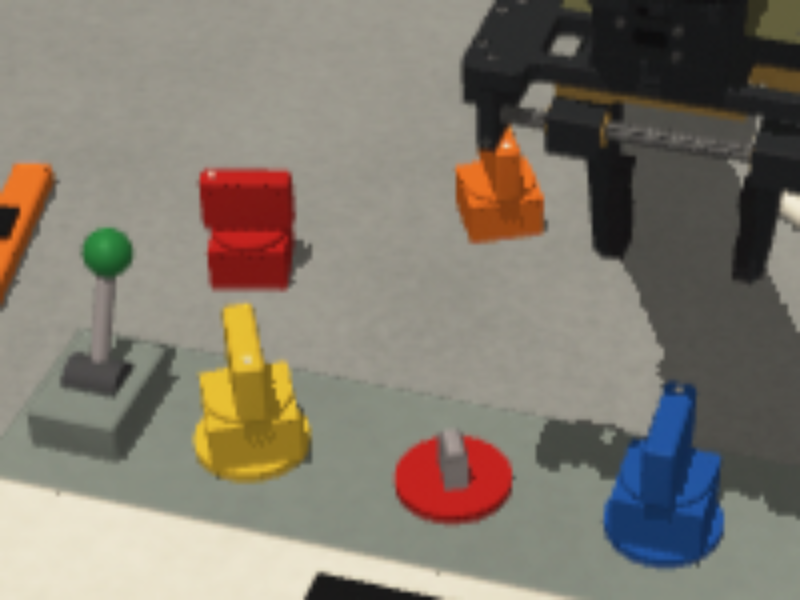

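Request:
arm_command(plan=[[0.05, 0, -0.0423, -0.0272, 0], [0.05, 0, -0.0423, -0.0272, 0], [0.05, 0, -0.0423, -0.0272, 0], [0.05, 0, -0.0423, -0.0272, 0], [0.05, 0, -0.0423, -0.0272, 0], [0.05, 0, -0.0423, -0.0272, 0], [0.05, 0, -0.0423, -0.0272, 0]])

```text
clock: 34.55
tool_pos: [0.4382, -0.1911, 0.2098]
eef_rot: [-0.0, 0.709, 0.0, 0.705]
contact_force: [0.8, -0.8, 0.3]
opening: 0.571
```

Request:
arm_command(plan=[[0.05, 0, 0, 0, 0.162], [0.05, 0, 0, 0, 0.162], [0.05, 0, 0, 0, 0.162], [0.05, 0, 0, 0, 0.162], [0.05, 0, 0, 0, 0.162], [0.05, 0, 0, 0, 0.162], [0.05, 0, 0, 0, 0.162], [0.05, 0, 0, 0, 0.162], [0.05, 0, 0, 0, 0], [0.05, 0, 0, 0, 0]])

```text
clock: 35.8
tool_pos: [0.4394, -0.1898, 0.2101]
eef_rot: [0.425, 0.566, -0.427, 0.563]
contact_force: [0.6, -0.5, 1.1]
opening: 0.567
```

```bash
python3 g.py 0.439 -0.190 0.09 0.275
```

```text
clk 35.8 pos [ 0.4394 -0.1898  0.2101] jawyaw 0.278 x axis [-5.6e-03 -6.0e-04 -1.0e+00] y [ 0.962  0.274 -0.006] z [ 0.274 -0.962 -0.001] F [ 0.6 -0.5  1.1] op 0.05 q7 0.42 M [-0.04  0.03  0.02]
tool delta [0.1201 0.0002 0.0002] rows 3 each [0.04   0.0001 0.0001]
roll needed 0.003
```

Request:
arm_command(plan=[[0.05, 0.035, 0, 0, 0], [0.05, 0.035, 0, 0, 0], [0.05, 0.035, 0, 0, 0], [0.05, 0.015, 0, 0, 0], [0.05, 0, 0, 0, 0], [0.05, 0, 0, 0, 0]])

```text
clock: 36.55
tool_pos: [0.4395, -0.1902, 0.091]
eef_rot: [0.425, 0.565, -0.428, 0.563]
contact_force: [-0.2, 0.3, 0.5]
opening: 0.566
```

```bash
python3 g.py 0.439 -0.190 0.038 0.275;python3 - <<'E'
from h import *
p,d=snap('scene','s15'); cv2.imwrite('pics/s15c.png',cv2.resize(p[130:280,160:310],None,fx=4,fy=4)[:,:,::-1])
E
```

```text
clk 36.55 pos [ 0.4395 -0.1902  0.091 ] jawyaw 0.276 x axis [-3.7e-03 -9.0e-04 -1.0e+00] y [ 0.962  0.272 -0.004] z [ 0.272 -0.962 -0.   ] F [-0.2  0.3  0.5] op 0.0499 q7 0.35 M [-0.08  0.06 -0.01]
tool delta [ 0.053  -0.0002 -0.0003] rows 1 each [ 0.053  -0.0002 -0.0003]
roll needed 0.001
```

View pics/s15c.png

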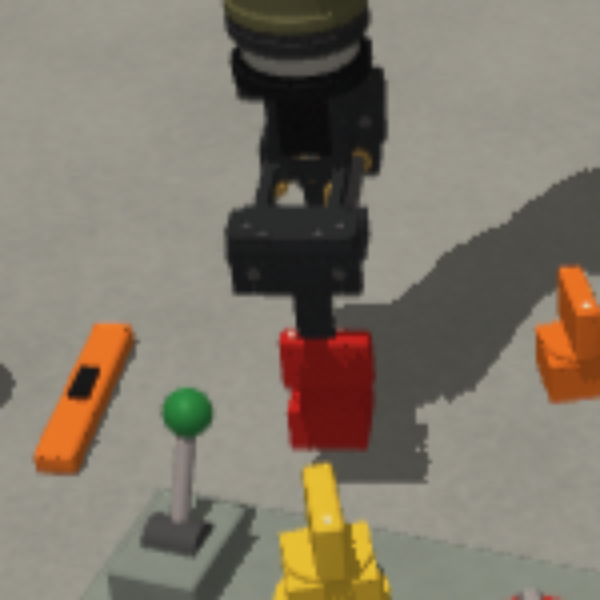

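Request:
arm_command(plan=[[0.05, 0.025, 0, 0, 0], [0.05, 0.028, 0, 0, 0], [0.05, 0, 0, 0, 0], [0.0, 0, 0, 0, 0], [0, 0, 0, 0, 0], [0, 0, 0, 0, 0], [0, 0, 0, 0, 0], [0, 0, 0, 0, 0], [0, 0, 0, 0, 0]], force=25)

```text
clock: 37.72
tool_pos: [0.4389, -0.1902, 0.0377]
eef_rot: [0.426, 0.565, -0.428, 0.563]
contact_force: [-0.2, 0.1, 2.7]
opening: 0.178
```

Request:
arm_command(plan=[[0, -0.01, 0, 0, 0], [0, -0.03, 0, 0, 0], [0, -0.04, 0, 0, 0], [0, -0.04, 0, 0, 0], [0, -0.03, 0, 0, 0], [0, 0, 0, 0, 0], [0, 0, 0, 0, 0]])

```text
clock: 38.6
tool_pos: [0.439, -0.1899, 0.1872]
eef_rot: [0.425, 0.565, -0.428, 0.562]
contact_force: [-0.6, 0.4, -0.9]
opening: 0.178
```

```bash
python3 g.py 0.6295 -0.0035 0.18 2.05;python3 - <<'E'
from h import *
p,d=snap('scene','s16'); cv2.imwrite('pics/s16c.png',cv2.resize(p[70:280,130:340],None,fx=2.8,fy=2.8)[:,:,::-1])
E
```

```text
clk 38.6 pos [ 0.439  -0.1899  0.1872] jawyaw 0.275 x axis [-5.4e-03 -8.0e-04 -1.0e+00] y [ 0.962  0.272 -0.005] z [ 0.272 -0.962 -0.001] F [-0.6  0.4 -0.9] op 0.0157 q7 0.39 M [-0.03 -0.01  0.04]
tool delta [ 0.006   0.234  -0.1276] rows 5 each [ 0.0012  0.0468 -0.0255]
roll needed 1.367
```

View pics/s16c.png

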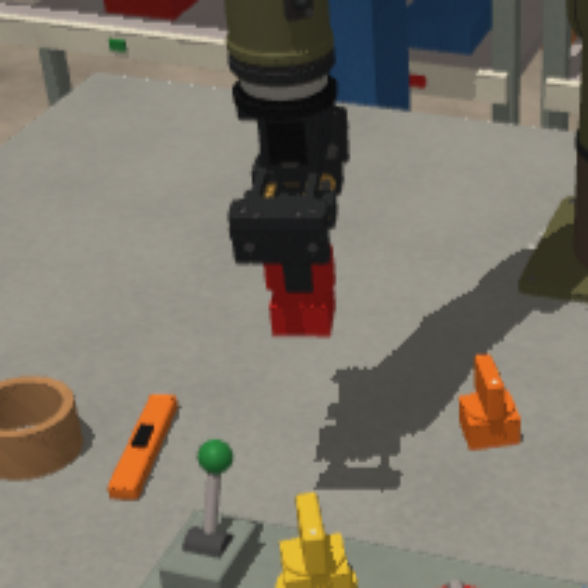

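Request:
arm_command(plan=[[0, 0, 0.039, -0.0213, 0], [0, 0, 0.039, -0.0213, 0], [0, 0, 0.039, -0.0213, 0], [0, 0, 0.039, -0.0213, 0], [0, 0, 0.039, -0.0213, 0], [0, 0, 0.039, -0.0211, 0], [0, 0, 0, 0, 0]])

```text
clock: 39.52
tool_pos: [0.6313, 0.0012, 0.1846]
eef_rot: [0.425, 0.567, -0.426, 0.563]
contact_force: [-0.9, -0.6, -0.3]
opening: 0.176
```

Request:
arm_command(plan=[[0, 0, 0, 0, 0.171], [0, 0, 0, 0, 0.171], [0, 0, 0, 0, 0.171], [0, 0, 0, 0, 0.171], [0, 0, 0, 0, 0.171], [0, 0, 0, 0, 0.171], [0, 0, 0, 0, 0.171], [0, 0, 0, 0, 0.17], [0, 0.025, 0, 0, 0], [0, 0.025, 0, 0, 0], [0, 0, 0, 0, 0], [0, 0, 0, 0, 0]])

```text
clock: 41.02
tool_pos: [0.6298, -0.0045, 0.1367]
eef_rot: [-0.685, -0.167, 0.689, -0.168]
contact_force: [0.2, -0.4, -0.2]
opening: 0.182
```

```bash
python3 g.py 0.6295 -0.0035 0.118 2.05
python3 - <<'E'
from h import *
p,d=snap('scene','s17'); cv2.imwrite('pics/s17c.png',cv2.resize(p[170:330,210:370],None,fx=4,fy=4)[:,:,::-1])
E
python3 held.py s17 red
```

```text
clk 41.02 pos [ 0.6298 -0.0045  0.1367] jawyaw -1.093 x axis [-0.0048 -0.0016 -1.    ] y [ 0.46  -0.888 -0.001] z [-0.888 -0.46   0.005] F [ 0.2 -0.4 -0.2] op 0.016 q7 -0.91 M [-0.03  0.13  0.01]
tool delta [ 0.0187 -0.001  -0.0003] rows 1 each [ 0.0187 -0.001  -0.0003]
roll needed -0.001
hub 237 down [0.0125 0.0245 0.0371] jaw [-0.022  -0.0198  0.0222  0.0225] along [-0.0238 -0.0226 -0.0207 -0.0091  0.0116]
bar 243 down [-0.0331 -0.028  -0.0008] jaw [-0.0079 -0.0073  0.0079  0.0084] along [-0.0267 -0.0259 -0.0202  0.0176  0.0254]
face 216 [ 0.0247 -0.0004 -0.0208] slope [-0.003 -0.021]
```

View pics/s17c.png

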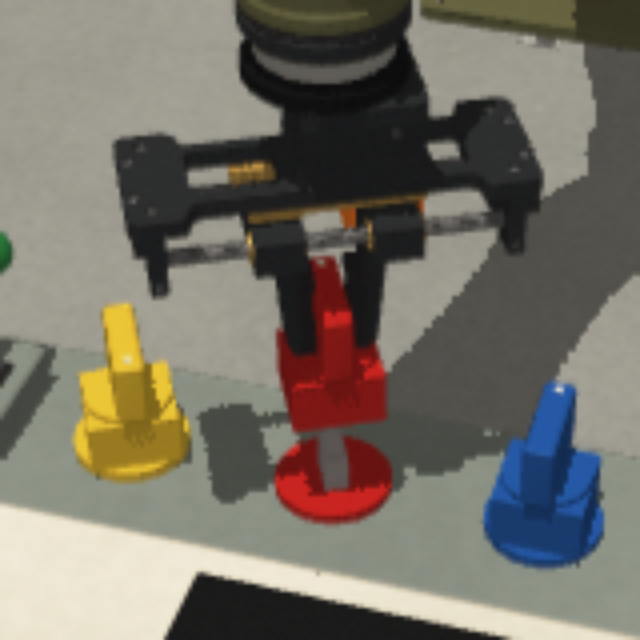

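Request:
arm_command(plan=[[0, 0.015, -0.0008, -0.0012, 0], [0, 0.008, 0, 0, 0], [0, 0.003, 0, 0, 0], [0, 0.003, 0, 0, 0], [0, 0.002, 0, 0, 0], [0, 0, 0, 0, 0]])

```text
clock: 41.82
tool_pos: [0.6305, -0.0024, 0.1055]
eef_rot: [-0.685, -0.168, 0.689, -0.168]
contact_force: [-0.6, -0.2, -1.1]
opening: 0.178
```

```bash
python3 g.py 0.6305 -0.0032 0.1035 2.05
```

```text
clk 41.83 pos [ 0.6305 -0.0024  0.1055] jawyaw -1.092 x axis [-0.0045 -0.001  -1.    ] y [ 0.461 -0.888 -0.001] z [-0.888 -0.461  0.004] F [-0.6 -0.2 -1.1] op 0.0157 q7 -0.9 M [-0.11  0.17  0.03]
tool delta [0.002  0.0007 0.0003] rows 1 each [0.002  0.0007 0.0003]
roll needed -0.0
```

Request:
arm_command(plan=[[0, 0.003, 0.0006, 0, 0], [0, 0.003, 0, 0, 0], [0, 0, 0, 0, 0], [0, 0, 0, 0, 0]])

```text
clock: 42.32
tool_pos: [0.6306, -0.0029, 0.0995]
eef_rot: [-0.685, -0.168, 0.689, -0.168]
contact_force: [0.9, -0.2, -2.0]
opening: 0.18
```

```bash
python3 g.py 0.6305 -0.0032 0.0845 2.05
```

```text
clk 42.33 pos [ 0.6306 -0.0029  0.0995] jawyaw -1.092 x axis [-4.7e-03 -9.0e-04 -1.0e+00] y [ 0.461 -0.888 -0.001] z [-0.888 -0.461  0.005] F [ 0.9 -0.2 -2. ] op 0.0158 q7 -0.9 M [-0.05  0.21  0.03]
tool delta [0.015  0.0002 0.0002] rows 1 each [0.015  0.0002 0.0002]
roll needed -0.0
```

Request:
arm_command(plan=[[0, 0.004, 0, 0, 0], [0, 0.004, 0, 0, 0], [0, 0.003, 0, 0, 0], [0, 0.002, 0, 0, 0], [0, 0.001, 0, 0, 0], [0, 0.0015, 0, 0, 0], [0, 0, 0, 0, 0], [0, 0, 0, 0, 0]])

```text
clock: 43.32
tool_pos: [0.6306, -0.003, 0.084]
eef_rot: [-0.685, -0.168, 0.689, -0.168]
contact_force: [-0.5, -0.2, -1.6]
opening: 0.181
```

```bash
python3 g.py 0.6305 -0.0032 0.0845 2.05
```

```text
clk 43.33 pos [ 0.6306 -0.003   0.084 ] jawyaw -1.092 x axis [-0.0047 -0.001  -1.    ] y [ 0.461 -0.888 -0.001] z [-0.888 -0.461  0.005] F [-0.5 -0.2 -1.6] op 0.016 q7 -0.89 M [-0.13  0.32  0.01]
tool delta [-0.0005  0.0001  0.0002] rows 1 each [-0.0005  0.0001  0.0002]
roll needed -0.0
```

Request:
arm_command(plan=[[0, 0.001, 0, 0, 0], [0, 0.0008, 0, 0, 0], [0, 0, 0, 0, 0], [0, 0, 0, 0, 0]])

```text
clock: 43.82
tool_pos: [0.6305, -0.0028, 0.0835]
eef_rot: [-0.685, -0.168, 0.689, -0.167]
contact_force: [-5.2, 0.0, 9.0]
opening: 0.18
```

Request:
arm_command(plan=[[0, -0.001, 0, 0, 0], [0.03, 0, 0, 0, 0], [0.04, 0, 0, 0, 0], [0.04, 0, 0, 0, 0], [0.04, -0.015, 0, 0, 0], [0.04, -0.03, 0, 0, 0], [0.04, -0.04, 0, 0, 0], [0.04, -0.04, 0, 0, 0], [0.04, -0.03, 0, 0, 0], [0.04, 0, 0, 0, 0]])

```text
clock: 45.08
tool_pos: [0.6332, -0.0032, 0.2418]
eef_rot: [0.688, 0.167, -0.686, 0.168]
contact_force: [0.6, 0.4, -0.9]
opening: 0.457
```

```bash
python3 - <<'E'
from h import *
p,d=snap('scene','scene4'); cv2.imwrite('pics/s18c.png',cv2.resize(p[170:320,180:380],None,fx=4,fy=4)[:,:,::-1])
snap('top','top4')
E
python3 -c "
from m2 import *
knobs(4)
z=np.load('pics/scene4.npz');comps('scene',z['p'],z['d'])" | grep -v orange; python3 g.py 0.55 -0.2 0.25 2.05
```

```text
top yellow topz 0.118 bar rect [ 629. -111.] [53. 17.] 28 mean [ 0.627 -0.111] yaw -2.64 hub mean [ 0.621 -0.106] 106
scene red topz 0.116 bar rect [631.  -2.] [53. 16.] 27 mean [ 0.636 -0.001] yaw 0.5 hub mean [ 0.643 -0.001] 170
scene yellow topz 0.116 bar rect [ 631. -113.] [55. 15.] 28 mean [ 0.634 -0.111] yaw 0.49 hub mean [ 0.642 -0.108] 157
scene blue topz 0.115 bar rect [631. 106.] [16. 53.] 90 mean [0.636 0.107] yaw -0.01 hub mean [0.643 0.109] 185
scene red 103 px [407. 243.] med [0.367 0.198 0.014] mn [0.353 0.184 0.002] mx [0.377 0.214 0.02 ]
scene red 849 px [293. 282.] med [0.645 0.001 0.076] mn [ 0.61  -0.03   0.044] mx [0.658 0.025 0.116]
scene red 8961 px [304. 429.] med [0.932 0.106 0.05 ] mn [0.857 0.023 0.01 ] mx [0.977 0.185 0.053]
scene yellow 795 px [242. 272.] med [ 0.645 -0.106  0.076] mn [ 0.609 -0.139  0.044] mx [ 0.659 -0.085  0.116]
scene yellow 1277 px [528. 329.] med [0.654 0.443 0.073] mn [0.64  0.426 0.012] mx [0.666 0.461 0.19 ]
scene yellow 874 px [432. 388.] med [0.782 0.294 0.029] mn [0.745 0.265 0.009] mx [0.815 0.324 0.033]
scene yellow 43 px [4
[... 192 characters left out ...]
880 px [346. 292.] med [0.649 0.109 0.076] mn [0.609 0.083 0.045] mx [0.657 0.131 0.116]
scene blue 509 px [205. 411.] med [ 0.932 -0.066  0.024] mn [ 0.852 -0.079  0.007] mx [ 0.957 -0.06   0.029]
scene green 103 px [206. 232.] med [ 0.605 -0.196  0.134] mn [ 0.595 -0.208  0.123] mx [ 0.612 -0.186  0.14 ]
scene green 417 px [475. 285.] med [0.634 0.337 0.148] mn [0.626 0.331 0.088] mx [0.637 0.344 0.196]
clk 45.17 pos [ 0.631  -0.0027  0.2384] jawyaw -1.092 x axis [-4.5e-03 -8.0e-04 -1.0e+00] y [ 0.461 -0.887 -0.001] z [-0.887 -0.461  0.004] F [ 0.2  0.3 -0.3] op 0.0399 q7 -0.94 M [-0.05  0.13  0.03]
tool delta [-0.0111  0.1377  0.1629] rows 3 each [-0.0037  0.0459  0.0543]
roll needed -0.0
```

View pics/s18c.png

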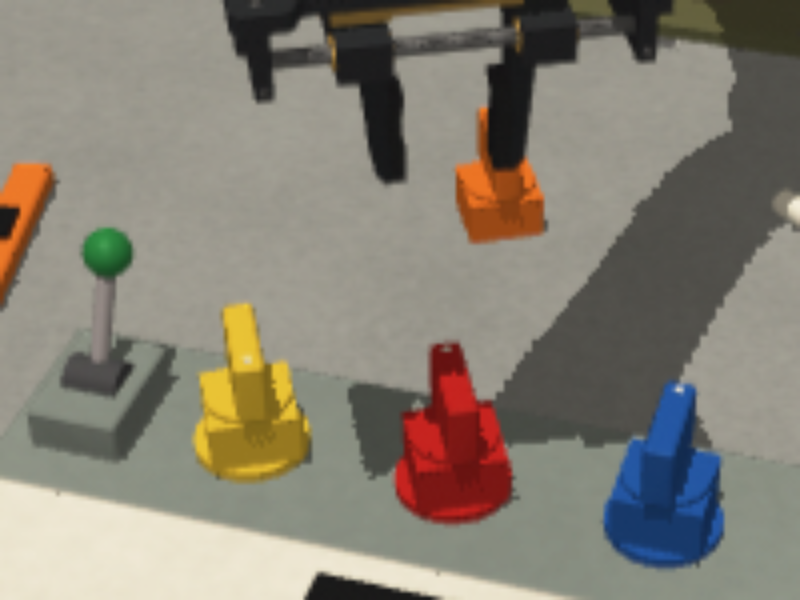

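Request:
arm_command(plan=[[0, 0, 0.034, 0.0405, 0], [0, 0, 0.034, 0.0405, 0], [0, 0, 0.034, 0.0405, 0], [0, 0, 0.034, 0.0405, 0], [0, 0, 0, 0, 0.16], [0, 0, 0, 0, 0.16], [0, 0, 0, 0, 0.16], [0, 0, 0, 0, 0], [0, 0, 0, 0, 0]])

```text
clock: 46.3
tool_pos: [0.5498, -0.1979, 0.2381]
eef_rot: [-0.705, -0.0, 0.709, -0.001]
contact_force: [0.9, -0.2, 0.4]
opening: 0.002
```

```bash
python3 g.py 0.55 -0.196 0.118 1.57
```

```text
clk 46.3 pos [ 0.5498 -0.1979  0.2381] jawyaw -1.569 x axis [-6.e-03 -5.e-04 -1.e+00] y [ 0.002 -1.     0.001] z [-1.    -0.002  0.006] F [ 0.9 -0.2  0.4] op 0.0001 q7 -0.98 M [-0.05  0.15  0.02]
tool delta [ 0.1201 -0.0019 -0.0009] rows 3 each [ 0.04   -0.0006 -0.0003]
roll needed 0.002
```

Request:
arm_command(plan=[[0, 0.04, -0.0019, 0, 0], [0, 0.04, 0, 0, 0], [0, 0.04, 0, 0, 0], [0, 0, 0, 0, 0], [0, 0, 0, -0.015, 0], [0, 0, 0, -0.012, 0], [0, 0, 0, -0.012, 0], [0, 0, 0, -0.012, 0], [0, 0, 0, 0, 0], [0, 0, 0, 0, 0]])

```text
clock: 47.55
tool_pos: [0.6007, -0.1961, 0.1184]
eef_rot: [-0.705, 0.0, 0.709, 0.0]
contact_force: [-0.2, -0.3, 0.1]
opening: 0.007
```

```bash
python3 g.py 0.64 -0.196 0.118 1.57
python3 - <<'E'
from h import *
p,d=snap('scene','s19'); cv2.imwrite('pics/s19c.png',cv2.resize(p[150:300,150:350],None,fx=4,fy=4)[:,:,::-1])
E
```

```text
clk 47.55 pos [ 0.6007 -0.1961  0.1184] jawyaw -1.572 x axis [-4.7e-03 -5.0e-04 -1.0e+00] y [-0.001 -1.     0.001] z [-1.     0.001  0.005] F [-0.2 -0.3  0.1] op 0.0006 q7 -0.96 M [-0.03  0.17  0.  ]
tool delta [ 0.0002 -0.0001 -0.0393] rows 1 each [ 0.0002 -0.0001 -0.0393]
roll needed -0.0
```

View pics/s19c.png

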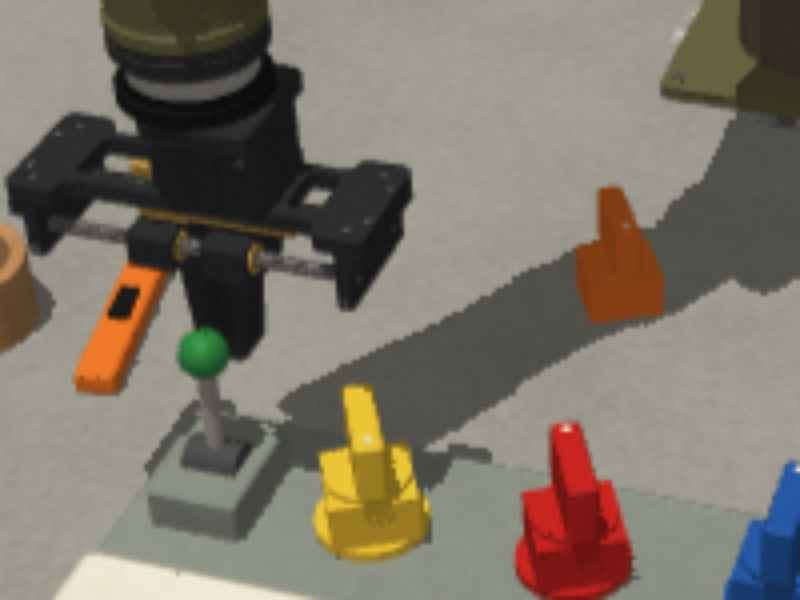

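The fingers are behind the ball and already pushing. I continue towards +x; the end stop should come at TCP x of about 0.644.

Request:
arm_command(plan=[[0, 0, 0, -0.01, 0], [0, 0, 0, -0.01, 0], [0, 0, 0, -0.008, 0], [0, 0, 0, -0.006, 0], [0, 0, 0, -0.004, 0], [0, 0, 0, 0, 0], [0, 0, 0, 0, 0]])

```text
clock: 48.48
tool_pos: [0.6387, -0.1964, 0.1185]
eef_rot: [-0.706, 0.001, 0.709, 0.0]
contact_force: [-0.8, -0.2, -1.4]
opening: 0.005
```

```bash
python3 g.py 0.64 -0.196 0.118 1.57
python3 - <<'E'
from m import *
p,d=snap('scene','s20'); cv2.imwrite('pics/s20c.png',cv2.resize(p[150:300,150:350],None,fx=4,fy=4)[:,:,::-1])
comps('scene',p,d)
E
```

```text
clk 48.48 pos [ 0.6387 -0.1964  0.1185] jawyaw -1.572 x axis [-4.3e-03 -9.0e-04 -1.0e+00] y [-0.001 -1.     0.001] z [-1.     0.001  0.004] F [-0.8 -0.2 -1.4] op 0.0004 q7 -1.0 M [-0.08  0.35 -0.08]
tool delta [ 0.0005 -0.0004 -0.0013] rows 1 each [ 0.0005 -0.0004 -0.0013]
roll needed -0.0
scene red 103 px [407. 243.] med [0.366 0.198 0.013] mn [0.351 0.184 0.002] mx [0.376 0.214 0.02 ]
scene red 844 px [293. 282.] med [0.645 0.001 0.076] mn [ 0.611 -0.03   0.044] mx [0.658 0.025 0.116]
scene red 8962 px [304. 429.] med [0.932 0.106 0.05 ] mn [0.857 0.023 0.01 ] mx [0.977 0.186 0.053]
scene yellow 800 px [242. 272.] med [ 0.645 -0.107  0.076] mn [ 0.607 -0.14   0.044] mx [ 0.659 -0.085  0.116]
scene yellow 1275 px [528. 329.] med [0.654 0.443 0.073] mn [0.64  0.426 0.012] mx [0.666 0.461 0.19 ]
scene yellow 874 px [432. 388.] med [0.782 0.294 0.029] mn [0.746 0.265 0.008] mx [0.816 0.324 0.033]
scene yellow 43 px [461. 440.] med [0.858 0.348 0.011] mn [0.851 0.338 0.007] mx [0.87  0.359 0.027]
scene blue 1570 px [463. 260.] med [0.474 0.324 0.067] mn [0.412 0.292 0.011] mx [0.487 0.3
[... 155 characters left out ...]
066  0.024] mn [ 0.853 -0.078  0.007] mx [ 0.957 -0.06   0.029]
scene orange 494 px [304. 216.] med [ 0.363 -0.057  0.031] mn [ 0.329 -0.087  0.002] mx [ 0.377 -0.032  0.07 ]
scene orange 237 px [177. 238.] med [ 0.505 -0.333  0.016] mn [ 0.466 -0.35   0.005] mx [ 0.533 -0.319  0.02 ]
scene orange 5492 px [621. 337.] med [0.689 0.564 0.12 ] mn [0.578 0.549 0.108] mx [0.833 0.605 0.241]
scene orange 88 px [631. 446.] med [0.87  0.563 0.112] mn [0.868 0.552 0.106] mx [0.872 0.573 0.118]
scene green 122 px [193. 251.] med [ 0.667 -0.195  0.132] mn [ 0.653 -0.207  0.122] mx [ 0.674 -0.187  0.138]
scene green 417 px [474. 285.] med [0.634 0.337 0.149] mn [0.626 0.331 0.088] mx [0.637 0.344 0.196]
```

View pics/s20c.png

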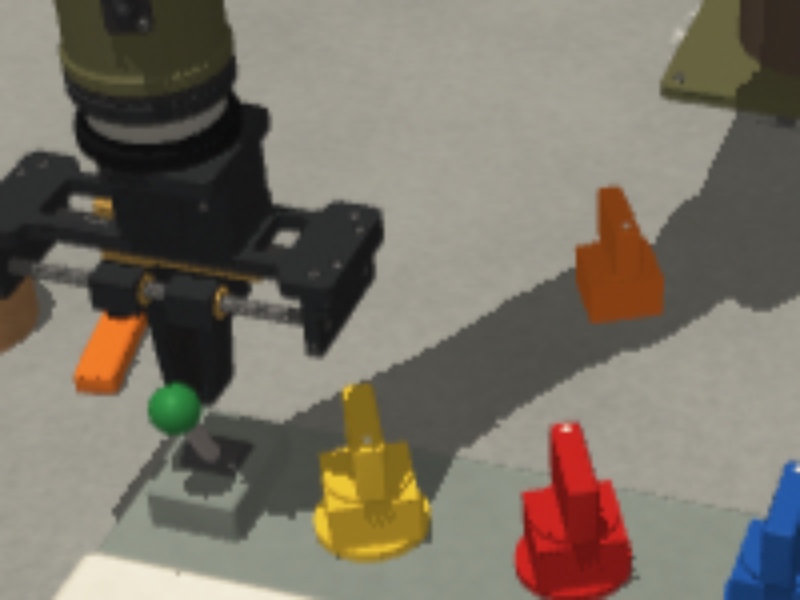

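Request:
arm_command(plan=[[0, 0, 0, -0.003, 0], [0, 0, 0, -0.003, 0], [0, 0, 0, 0, 0], [0, 0, 0, 0, 0]])

```text
clock: 49.02
tool_pos: [0.6395, -0.1965, 0.1182]
eef_rot: [-0.702, 0.001, 0.712, 0.002]
contact_force: [-12.3, 1.3, 7.3]
opening: 0.003
```

```bash
python3 g.py 0.64 -0.196 0.118 1.57
python3 - <<'E'
from m import *
p,d=snap('scene','s21')
comps('scene',p,d)
E
```

```text
clk 49.02 pos [ 0.6395 -0.1965  0.1182] jawyaw -1.574 x axis [-0.0147  0.0014 -0.9999] y [-0.003 -1.    -0.001] z [-1.     0.003  0.015] F [-12.3   1.3   7.3] op 0.0003 q7 -1.01 M [ 0.25  2.49 -0.05]
tool delta [ 0.0002 -0.0005 -0.0005] rows 1 each [ 0.0002 -0.0005 -0.0005]
roll needed -0.002
scene red 103 px [407. 243.] med [0.366 0.198 0.013] mn [0.352 0.184 0.003] mx [0.376 0.214 0.019]
scene red 846 px [293. 282.] med [0.645 0.001 0.076] mn [ 0.61  -0.03   0.044] mx [0.659 0.025 0.116]
scene red 8961 px [304. 429.] med [0.932 0.106 0.05 ] mn [0.857 0.023 0.01 ] mx [0.977 0.185 0.053]
scene yellow 798 px [242. 272.] med [ 0.645 -0.107  0.076] mn [ 0.607 -0.139  0.044] mx [ 0.658 -0.085  0.116]
scene yellow 1275 px [528. 329.] med [0.654 0.443 0.073] mn [0.64  0.426 0.012] mx [0.666 0.461 0.19 ]
scene yellow 874 px [432. 388.] med [0.782 0.294 0.029] mn [0.745 0.265 0.009] mx [0.816 0.324 0.033]
scene yellow 43 px [461. 440.] med [0.859 0.348 0.011] mn [0.849 0.338 0.006] mx [0.87  0.359 0.028]
scene blue 1570 px [463. 260.] med [0.474 0.324 0.067] mn [0.412 0.292 0.01 ] mx [0.487 
[... 158 characters left out ...]
066  0.024] mn [ 0.852 -0.078  0.007] mx [ 0.957 -0.06   0.029]
scene orange 493 px [304. 216.] med [ 0.363 -0.057  0.031] mn [ 0.33  -0.088  0.003] mx [ 0.377 -0.033  0.07 ]
scene orange 233 px [177. 238.] med [ 0.506 -0.332  0.016] mn [ 0.47  -0.35   0.005] mx [ 0.673 -0.214  0.188]
scene orange 5491 px [621. 337.] med [0.689 0.564 0.12 ] mn [0.578 0.549 0.108] mx [0.833 0.605 0.241]
scene orange 91 px [631. 446.] med [0.87  0.563 0.111] mn [0.868 0.553 0.105] mx [0.871 0.573 0.118]
scene green 123 px [193. 251.] med [ 0.667 -0.196  0.132] mn [ 0.651 -0.208  0.12 ] mx [ 0.674 -0.187  0.139]
scene green 417 px [474. 285.] med [0.634 0.337 0.149] mn [0.625 0.331 0.088] mx [0.637 0.344 0.195]
```

At the stop, with 12 N against it. Backing off and up.

Request:
arm_command(plan=[[0, 0, 0, 0.006, 0], [0, 0, 0, 0.02, 0], [0, 0, 0, 0.03, 0], [0, -0.04, 0, 0.02, 0], [0, -0.05, 0, 0, 0], [0, -0.04, 0, 0, 0], [0, 0, 0, 0, 0], [0, 0, 0, 0, 0]])

```text
clock: 50.08
tool_pos: [0.5695, -0.1958, 0.2483]
eef_rot: [-0.706, 0.0, 0.709, 0.0]
contact_force: [-0.3, 0.9, -0.0]
opening: 0.006
```

```bash
python3 g.py
python3 - <<'E'
from m import *
p,d=snap('scene','scene5');snap('top','top5')
E
python3 -c "
from m2 import *
knobs(5)
circ('scene',5,'green',0.1,0.15,(.57,.72,-.25,-.15))
circ('top',5,'green',0.15,0.2,(.57,.69,.28,.4))
circ('scene',5,'green',0.15,0.2,(.57,.69,.28,.4))
circ('scene',5,'green',0.08,0.15,(.57,.69,.28,.4))"
```

```text
clk 50.08 pos [ 0.5695 -0.1958  0.2483] jawyaw -1.571 x axis [-4.1e-03 -5.0e-04 -1.0e+00] y [-0.001 -1.     0.   ] z [-1.     0.001  0.004] F [-0.3  0.9 -0. ] op 0.0006 q7 -1.0 M [ 0.01  0.16 -0.  ]
top red topz 0.116 bar rect [629.  -1.] [56. 16.] 28 mean [ 0.629 -0.   ] yaw -2.66 hub mean [0.622 0.   ] 107
top yellow topz 0.119 bar rect [554. -91.] [ 28. 200.] 79 mean [ 0.626 -0.106] yaw 2.94 hub mean [ 0.624 -0.097] 80
top blue topz 0.118 bar rect [629. 107.] [14. 52.] 89 mean [0.629 0.107] yaw 3.14 hub mean [0.623 0.106] 101
scene red topz 0.115 bar rect [631.  -2.] [55. 16.] 27 mean [ 0.636 -0.001] yaw 0.48 hub mean [ 0.643 -0.   ] 174
scene yellow topz 0.116 bar rect [ 631. -113.] [55. 15.] 29 mean [ 0.634 -0.111] yaw 0.48 hub mean [ 0.641 -0.108] 159
scene blue topz 0.116 bar rect [630. 106.] [16. 56.] 89 mean [0.636 0.107] yaw -0.01 hub mean [0.643 0.109] 183
scene orange topz 0.07 bar rect [351. -60.] [55. 17.] 27 mean [ 0.353 -0.06 ] yaw 0.51 hub mean [ 0.36  -0.058] 101
scene green 115 enc [ 664.3 -197.4] 12.1 fit [ 0.6649 -0.1969] 0.0077 mean [ 0.6665 -0.196   0.1307]
top green 52 enc [626.8 338.8] 8.2 fit [0.6261 0.3393] 0.0056 mean [0.6248 0.3381 0.1805]
scene green 204 enc [630.7 338.4] 8.1 fit [0.6303 0.3379] 0.0056 mean [0.6329 0.3374 0.1764]
scene green 212 enc [632.  337.2] 7.4 fit [0.6311 0.3378] 0.0051 mean [0.6338 0.3374 0.1183]
```

View pics/scene5.png

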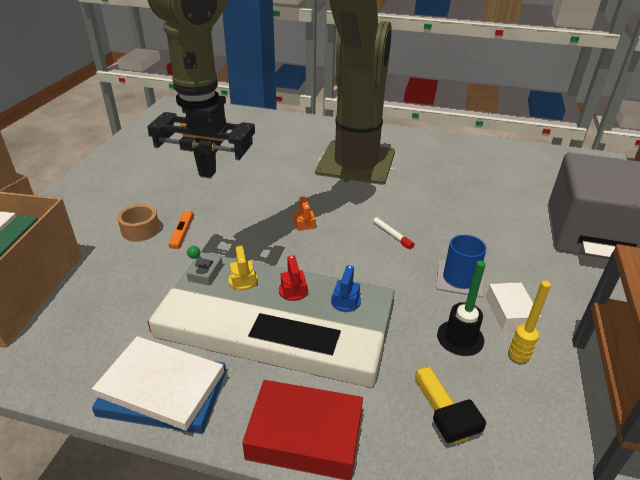

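```bash
python3 -c "
from plant import r
print(r.finish_job())"
```

```text
the job is handed in; nothing more can be done
None
```

I finished the service in the order given and handed the job in at about 50 s of the 210 s. No verdict was reported, so the points below are my own checks.

**Brush:** The green brush went down to the tank floor four times and came up about 65 mm between strokes. It is back in its holder, within about 2 mm of where it stood at the start, upright and let go.

**Knobs:** The yellow, blue and red knobs are on the shafts of their colours. I read each shaft's direction from the cameras, so each knob slid on without any hunting turn. I pressed each down to a contact force of about 8 to 12 N. All three bar tops read 115–119 mm in both views, against an expected 114 mm, which is within the camera bias. Each knob is within about 2 mm of its collar. The last top-view reading of yellow's position was spoiled by another yellow object; the scene view and an earlier top view show it home.

**Lever:** It was pushed last, until it met the end stop at about 12 N. The ball moved about 62 mm where full travel would be about 67 mm, so I put it at roughly 0.92 rad or more, above the required 0.8. This is the only check that did not match exactly.

**Bystanders and look-alikes:** The tape core, box knife and labels were not touched and look unmoved in the last picture. The yellow brush and orange knob were left alone. I saw no knob get knocked aside. The arm ended clear of everything.

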